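Load the probe dock and lock it

TASK

Load the test probes for the next shift: take the blue dust cover off the dock and lay it flat lengthwise on the blue pad, then press the yellow pedal down to its stop for a second and let it up, which unlocks the cups. Then stand every probe head that is lying on the bench upright in the dock, one per cup, with its taper fully home, and when all are in press the pedal to its stop for a second once more to lock them and let it spring back up. Leave the scanner and the label roll where they are.

Things in the scene. Friction and masses are not known exactly. Their poses are not given: they have to be found in the camera images.
- head1_mid (a point): Probe head 1 (3 or 4 are present, None if absent; all alike, 0.2 kg): red square grip 36 x 36 x 50 mm with yellow band, steel taper below it 45 mm long (32 mm wide at the grip, 18 mm at the flat tip), 16 mm brass connector 14 mm long on top. Point: centre of the grip; z from taper to connector, x, y square to the flats. Starts lying on a flat, centre 18 mm up, taper roughly to the robot's left (+y).
- head1_tip (a point): Centre of the flat tip of probe head 1's taper, 70 mm from the centre of the grip along its -z. None if absent.
- head2_mid (a point): Probe head 2 (3 or 4 are present, None if absent; all alike, 0.2 kg): red square grip 36 x 36 x 50 mm with yellow band, steel taper below it 45 mm long (32 mm wide at the grip, 18 mm at the flat tip), 16 mm brass connector 14 mm long on top. Point: centre of the grip; z from taper to connector, x, y square to the flats. Starts lying on a flat, centre 18 mm up, taper roughly to the robot's left (+y).
- head2_tip (a point): Centre of the flat tip of probe head 2's taper, 70 mm from the centre of the grip along its -z. None if absent.
- head3_mid (a point): Probe head 3 (3 or 4 are present, None if absent; all alike, 0.2 kg): red square grip 36 x 36 x 50 mm with yellow band, steel taper below it 45 mm long (32 mm wide at the grip, 18 mm at the flat tip), 16 mm brass connector 14 mm long on top. Point: centre of the grip; z from taper to connector, x, y square to the flats. Starts lying on a flat, centre 18 mm up, taper roughly to the robot's left (+y).
- head3_tip (a point): Centre of the flat tip of probe head 3's taper, 70 mm from the centre of the grip along its -z. None if absent.
- head4_mid (a point): Probe head 4 (3 or 4 are present, None if absent; all alike, 0.2 kg): red square grip 36 x 36 x 50 mm with yellow band, steel taper below it 45 mm long (32 mm wide at the grip, 18 mm at the flat tip), 16 mm brass connector 14 mm long on top. Point: centre of the grip; z from taper to connector, x, y square to the flats. Starts lying on a flat, centre 18 mm up, taper roughly to the robot's left (+y).
- head4_tip (a point): Centre of the flat tip of probe head 4's taper, 70 mm from the centre of the grip along its -z. None if absent.
- dock: Dock, fixed: a grey base rail 70 x 280 x 10 mm carrying a row of four aluminium tapered cups 66 mm apart along its y axis, 50 mm high. Origin at the underside's centre, z up, x across the row; the row runs roughly away from the robot.
- socket1 (a point): Centre of the mouth of cup 1, level with its rim, 60 mm above the bench; about 39 mm outside and 31 mm inside diameter, open at the top, narrowing downward with the heads' taper. Axes as the dock's.
- socket2 (a point): Centre of the mouth of cup 2, level with its rim, 60 mm above the bench; about 39 mm outside and 31 mm inside diameter, open at the top, narrowing downward with the heads' taper. Axes as the dock's.
- socket3 (a point): Centre of the mouth of cup 3, level with its rim, 60 mm above the bench; about 39 mm outside and 31 mm inside diameter, open at the top, narrowing downward with the heads' taper. Axes as the dock's.
- socket4 (a point): Centre of the mouth of cup 4, level with its rim, 60 mm above the bench; about 39 mm outside and 31 mm inside diameter, open at the top, narrowing downward with the heads' taper. Axes as the dock's.
- seat1 (a point): Point on the axis of cup 1, 36.6 mm below its rim, where the tip of a fully seated head comes to rest (the underside of its square grip is then 8 mm above the rim). Any head may go in any cup; there is room for one head per cup.
- seat2 (a point): Point on the axis of cup 2, 36.6 mm below its rim, where the tip of a fully seated head comes to rest (the underside of its square grip is then 8 mm above the rim). Any head may go in any cup; there is room for one head per cup.
- seat3 (a point): Point on the axis of cup 3, 36.6 mm below its rim, where the tip of a fully seated head comes to rest (the underside of its square grip is then 8 mm above the rim). Any head may go in any cup; there is room for one head per cup.
- seat4 (a point): Point on the axis of cup 4, 36.6 mm below its rim, where the tip of a fully seated head comes to rest (the underside of its square grip is then 8 mm above the rim). Any head may go in any cup; there is room for one head per cup.
- cover_grip (a point): Dust cover: a loose blue plate 60 x 250 x 6 mm, 0.15 kg, with a white grip bar upright in the middle, 14 mm thick along the cover's x, 60 mm long along its y, 30 mm high. This point is in the bar 24 mm above the plate's underside; x across the plate, y along it, z up. At the start it lies on the rims of the four cups, along the row.
- pad: Blue fabric parking pad fixed on the bench, 110 x 300 x 4 mm, origin at its underside's centre, long along its y.
- pedal (a joint): Spring pedal angle: 0 up (rest), growing as it is pressed; its stop is at 0.25 rad. The spring lifts it again. It takes about 4 N to start it and 9 N to hold it at the stop, pushing down on pedal_pad.
- pedal_pad (a point): Point on top of the pedal's yellow tread (tread 60 x 70 mm), mid-width, 70 mm from the hinge; moves with the pedal: 47 mm above the bench at rest, 30 mm at the stop. The hinge is on the side away from the robot, 22 mm above the bench, axis along this point's y. At rest the point's x axis is level, pointing to the hinge; the tread slopes up towards the robot by 0.25 rad.
- scanner: Hand scanner, black and grey, about 165 x 62 x 38 mm, loose; not part of the job. Origin at its underside near the middle.
- labels: Roll of white labels standing on its end, 84 mm diameter, 55 mm high, loose; not part of the job. Origin at its underside's centre.
There are look-alikes about, which are no part of the job. Leave any white look-alike of the part that bears head1_mid alone.

How it is judged:
By the outcome, as a careful person would: the job done as asked, in the order asked, and still so for the second after the job is handed in, with the robot touching nothing.
Of head1, head2, head3, head4 only 3 to 4 are there at a start; the rules pass over those that are not, and their reading is None.
At some moment in a run one of head1, head2, head3, head4, cover may be knocked a few centimetres aside while the robot is not near it.
Once in a run the grip may slacken for a moment while it holds something.
It also fails if it takes over 210 s, if anything falls off the work surface, if the arm or the gripper's body presses on something with over 40 N, if the wrist force passes 120 N, or if a joint passes its speed limit or range.

ROBOT

A 7-joint arm with a two-finger parallel gripper is mounted at the origin on the work surface. World frame = base frame: x ahead of the robot, y to its left, z up, the work surface at z = 0. Lengths are in m, angles in rad, forces in N, time in s.
With the tool pointing down it reaches from about 0.425 to 1.025 m from the base axis. Payload 9.4 kg.
Tool frame: the origin (TCP) lies at the very end of the fingers, on their centre line; the grasp point (between the pads) lies 19 mm behind it (arm.grip_depth is the distance from the TCP to the grasp point, in m); z points along the fingers, y is the line along which they close (so a half turn about z gives the same grasp; the last joint's range is limited). The gripper opens to 85 mm and grips with 20 to 120 N. Pads are 22 mm wide; open, the fingers measure 114 mm over their backs; the gripper's body (76 mm by 85 mm) begins 54 mm behind the grasp point. The pads swing forward as they close: fully open they stand 13 mm farther back than shut.
Start: joints at [-1.207, 0.599, -0.003, 1.599, 0.002, 0.943, -0.08], TCP at [0.309, 0.656, 0.204] pointing down, gripper open.
Joint ranges: [-2.57, 2.57], [-0.35, 1.97], [-1.29, 1.29], [0.11, 2.56], [-1.05, 4.19], [0.11, 1.86], [-2.63, 2.63]. Speed limits (rad/s): [2.22, 2.22, 3.01, 3.01, 3.14, 3.14, 3.14].

INTERFACE

Orientations are given as a unit quaternion [w, x, y, z].
In Python, from cell import arm gives the robot as it stands.
- The arm moves only by the tool arm_command, never from a script. Its argument "moves" is a list of rows, each a list of 3 entries, a list of its own where there are three numbers: the shift along the tool's x, y, z in mm, then the turn about the tool's z in rad, then the opening, from 0 (shut) to 1 (fully open). A call has 1 to 20 rows; each row shifts and turns the commanded pose from where the row before left it, along the tool's axes as they then stand; what a row does not reach is not made up. A row lasts 1/8 s, in which the tool goes at most 62.5 mm and 10.7 degrees, less where a joint would pass 70% of its speed; a pose out of reach is approached as far as the arm can. A call is refused whole if a number of a shift passes 62.5 or a number of a turn 0.188, either way. A call with a gripper value outside its range is refused whole. The fingers move at their own pace and stop on an object; the grip force is fixed at half the most. Time passes only in rows, so rows that do not move let the fingers close. It gives the time, the measured TCP pose, the force, the opening and the grip force at its end, in the units of the state.
- arm.get_state(): the state, without advancing time (a new reading comes with each control period).
- arm.read_camera(name): name is "scene" or "top" or "wrist"; returns a dict with "frame" (420x560x3 uint8, red, green, blue), "vertical_fov" (degrees; the focal length in pixels is half the picture's height over the tangent of half this angle, whatever the lens; pixels are square), "cx", "cy" (the principal point, pixels), "k1" (the pictures are not rectified: a ray, as slopes to the right and down, at radius r is drawn at 1 + k1 r^2 times it, then the intrinsics apply), "cam_to_world" (4x4, takes a point from camera to world coordinates). Camera axes: x right, y down, z forward; pixel columns grow to the right and rows downward; lengths in m; the calibration is good to about 2 mm. A picture is of the moment at which its call begins. There is no depth.
- arm.sign_off(): hands the job in; it is judged then, once.
The state is a dict: "time": time; "joint_positions": joint angles; "joint_velocities": joint speeds; "tau": joint torques, N m; "position": TCP position; "tool_rot": TCP orientation; "wrist_force": force on the tool from outside, world axes, zero at the start; "wrist_torque": the same for the moment, N m; "width": finger opening in m; "grip_force": force on a finger pad.
Only numpy, scipy, OpenCV 4.12 (cv2) and the standard library are available. Lean on these libraries where they do the work, as an engineer would, in place of code of your own. Each camera call takes 0.05 s, during which the arm holds its last target. There are 200 camera calls.

## Working session

There is one attempt and no reset: what is moved stays moved. The work goes in short steps, Python scripts to look and compute and a tool call to move; the robot and the scene stay as the last step left them, time stands still between calls to the robot, and variables do not carry over. Pictures are saved under pics/ and viewed, at most 14 in all, crops included, and the job is handed in when it is done.

Besides the shell and the picture viewer there is one more tool, called after ">>>" as name([rows], argument=value, ...), one row to a line, values as JSON. arm_command: Moves the arm, as the interface text tells. Its arguments: {"type":"object","properties":{"moves":{"type":"array","items":{"type":"array"}}},"required":["moves"]}

```bash
mkdir -p pics; ls
cat > h.py <<'E'
import numpy as np, cv2
from cell import arm
def cam(n,save=None):
    c=arm.read_camera(n)
    if save: cv2.imwrite('pics/'+save,c['frame'][:,:,::-1])
    return c
def K(c):
    h=c['frame'].shape[0]; f=h/2/np.tan(np.radians(c['vertical_fov'])/2)
    return np.array([[f,0,c['cx']],[0,f,c['cy']],[0,0,1.]]), np.array([c['k1'],0,0,0,0.])
def ray(c,p,z):
    k,d=K(c); u=cv2.undistortPoints(np.array(p,float).reshape(-1,1,2),k,d).reshape(-1,2)
    M=np.array(c['cam_to_world']); v=np.c_[u,np.ones(len(u))]@M[:3,:3].T; o=M[:3,3]
    return o+v*((z-o[2])/v[:,2])[:,None]
def proj(c,P):
    k,d=K(c); M=np.linalg.inv(np.array(c['cam_to_world']))
    return cv2.projectPoints(np.array(P,float).reshape(-1,1,3),cv2.Rodrigues(M[:3,:3])[0],M[:3,3],k,d)[0].reshape(-1,2)
E
python3 - <<'E'
from h import *
for n in('scene','top','wrist'):
    c=cam(n,n+'0.png'); M=np.array(c['cam_to_world']); print(n,M.round(3).tolist(),c['vertical_fov'],c['k1'],c['cx'],c['cy'])
s=arm.get_state(); print(s['time'],s['position'],s['tool_rot'],s['wrist_force'],s['width'])
E
```

```text
pics
scene [[0.736, 0.53, -0.421, 0.918], [0.677, -0.59, 0.44, -0.422], [-0.015, -0.609, -0.793, 0.863], [0.0, 0.0, 0.0, 1.0]] 52.65424792764272 0.031657573439041714 277.51488795309365 208.78087619828133
top [[-0.008, -0.993, 0.115, 0.366], [-1.0, 0.008, -0.005, -0.0], [0.004, -0.115, -0.993, 1.231], [0.0, 0.0, 0.0, 1.0]] 52.96605394228583 -0.049201607993246105 282.2682681320193 214.9435908675895
wrist [[0.428, 0.871, 0.242, 0.248], [0.904, -0.412, -0.116, 0.685], [-0.001, 0.268, -0.963, 0.372], [0.0, 0.0, 0.0, 1.0]] 66.30480498273594 -0.0758574136166375 279.3692590184102 208.02217754045353
0.15 [0.30918472 0.65536347 0.20330515] [-7.70012168e-05  2.18586611e-01  9.75817370e-01 -5.90439654e-04] [1.02739756 0.20582    0.67815385] 0.08530309791154797
```

View pics/top0.png

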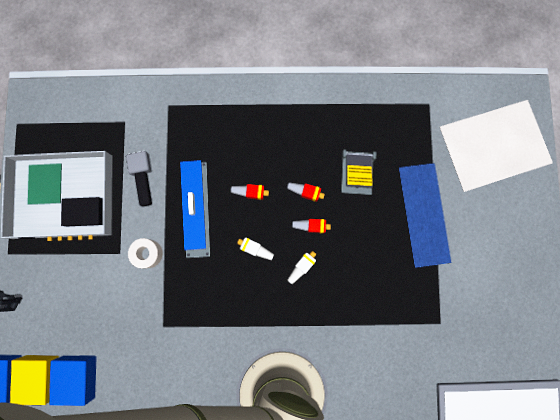

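View pics/scene0.png

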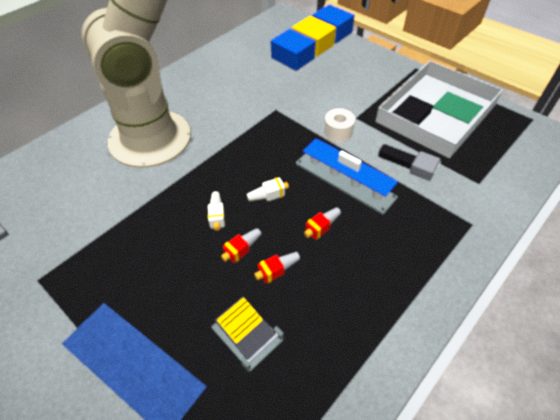

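The top view shows three red heads near (250,191), (306,191) and (312,226), with the taper to the left (+y). There are two white look-alikes at (257,248) and (302,267). The cover on the dock is at (195,205), the pedal at (358,172) and the pad at (426,215). The scene view agrees: three red heads.

```bash
cat >> h.py <<'E'
def masks(c):
    h=cv2.cvtColor(c['frame'],cv2.COLOR_RGB2HSV); H,S,V=cv2.split(h)
    return dict(blue=((H>98)&(H<125)&(S>130)&(V>60)).astype('u1'), red=(((H<8)|(H>172))&(S>150)&(V>90)).astype('u1'),
      yel=((H>20)&(H<35)&(S>150)&(V>120)).astype('u1'))
def blobs(m,a=30):
    n,l,s,ce=cv2.connectedComponentsWithStats(m)
    return [(int(s[i,4]),ce[i],(l==i)) for i in range(1,n) if s[i,4]>=a]
def rect(mask):
    p=np.argwhere(mask)[:,::-1].astype('f4'); return cv2.minAreaRect(p)
E
python3 - <<'E'
from h import *
for n in('top','scene'):
    c=cam(n); m=masks(c)
    for k,z in(('blue',.066),('blue',.004),('red',.018),('yel',.047)):
        for a,ce,b in blobs(m[k]):
            r=rect(b); q=ray(c,cv2.boxPoints(r),z)[:,:2]
            e=[np.linalg.norm(q[i]-q[i-1]) for i in(1,2)]
            L=q[1]-q[0] if e[0]>e[1] else q[2]-q[1]
            print(n,k,z,a,ce.round(),'ctr',q.mean(0).round(3),'cen',ray(c,[ce],z)[0,:2].round(3),'size',np.round(e,3),'ang',round(np.degrees(np.arctan2(L[1],L[0])),1))
E
```

```text
top blue 0.066 1778 [193. 205.] ctr [0.533 0.245] cen [0.532 0.244] size [0.062 0.253] ang -176.3
top blue 0.066 3702 [424. 215.] ctr [ 0.502 -0.405] cen [ 0.499 -0.404] size [0.106 0.289] ang -173.7
top blue 0.066 542 [  5. 377.] ctr [0.057 0.742] cen [0.062 0.755] size [0.126 0.057] ang 2.3
top blue 0.066 2188 [ 72. 380.] ctr [0.054 0.568] cen [0.055 0.566] size [0.128 0.13 ] ang -178.6
top blue 0.004 1778 [193. 205.] ctr [0.542 0.258] cen [0.541 0.257] size [0.065 0.266] ang -176.3
top blue 0.004 3702 [424. 215.] ctr [ 0.509 -0.426] cen [ 0.506 -0.426] size [0.112 0.304] ang -173.7
top blue 0.004 542 [  5. 377.] ctr [0.041 0.781] cen [0.046 0.795] size [0.133 0.06 ] ang 2.3
top blue 0.004 2188 [ 72. 380.] ctr [0.038 0.598] cen [0.038 0.597] size [0.135 0.137] ang -178.6
top red 0.018 160 [308. 191.] ctr [ 0.577 -0.081] cen [ 0.577 -0.082] size [0.042 0.033] ang -19.0
top red 0.018 159 [252. 191.] ctr [0.578 0.083] cen [0.578 0.083] size [0.032 0.041] ang 179.9
top red 0.018 154 [314. 225.] ctr [ 0.476 -0.098] cen [ 0.476 -0.098] size [0.035 0.038] ang 178.9
top yel 0.047 501 [359.
[... 1834 characters left out ...]
] ang -26.2
scene red 0.018 64 [262. 273.] ctr [ 0.566 -0.109] cen [ 0.567 -0.109] size [0.011 0.053] ang -24.7
scene yel 0.047 853 [317.  32.] ctr [0.051 0.71 ] cen [0.059 0.701] size [0.175 0.224] ang -27.1
scene yel 0.047 39 [279. 187.] ctr [0.439 0.086] cen [0.442 0.084] size [0.008 0.066] ang -35.8
scene yel 0.047 54 [314. 224.] ctr [0.58  0.054] cen [0.58  0.054] size [0.01  0.041] ang -5.1
scene yel 0.047 73 [232. 249.] ctr [ 0.488 -0.123] cen [ 0.486 -0.123] size [0.013 0.057] ang -14.7
scene yel 0.047 83 [266. 269.] ctr [ 0.582 -0.109] cen [ 0.579 -0.108] size [0.012 0.055] ang -24.4
scene yel 0.047 1146 [239. 320.] ctr [ 0.618 -0.227] cen [ 0.619 -0.228] size [0.075 0.07 ] ang 86.6
```

>>> arm_command([
  [[0, 0, 0], -0.168, 1],
  [[0, 0, 0], -0.168, 1],
  [[0, 0, 0], -0.168, 1],
  [[-20, -42, 0], 0, 1],
  [[-20, -42, 0], 0, 1],
  [[-20, -42, 0], 0, 1],
  [[-20, -42, 0], 0, 1],
  [[-20, -42, 0], 0, 1],
  [[-20, -42, 0], 0, 1],
  [[-20, -42, 0], 0, 1],
  [[-20, -42, 0], 0, 1],
  [[-20, -42, 0], 0, 1],
  [[-20, -42, 0], 0, 1],
  [[0, 0, 0], 0, 1],
])

```text
time: 2.0
position: [0.5375, 0.2448, 0.204]
tool_rot: [0.0, -0.028, 1.0, -0.001]
wrist_force: [-0.6, -0.5, -0.4]
width: 0.0856
grip_force: 0.0
```

```bash
cat >> h.py <<'E'
from scipy.spatial.transform import Rotation as Ro
def pose():
    s=arm.get_state(); q=s['tool_rot']; R=Ro.from_quat([q[1],q[2],q[3],q[0]]).as_matrix()
    return s,np.array(s['position']),R
def yaw(R): return np.degrees(np.arctan2(R[1,1],R[0,1]))
def go(x,y,z,ya=None):
    """tool-frame delta mm (after turn) and turn to reach"""
    s,p,R=pose(); t=0
    if ya is not None:
        t=(yaw(R)-ya+90)%180-90; R=R@Ro.from_euler('z',np.radians(t)).as_matrix()
    d=R.T@(np.array([x,y,z])-p)*1000
    print('t=%.2f pos'%s['time'],p.round(4),'yaw %.1f'%yaw(pose()[2]),'-> turn %.3f'%np.radians(t),'d',d.round(1),'q',np.round(s['joint_positions'],2),'F',np.round(s['wrist_force'],1),'w %.4f'%s['width'])
E
python3 - <<'E'
from h import *
go(.533,.245,.072,93.5)
c=cam('wrist','w1.png')
P=[(.533,.245,.096)]; print(proj(c,P))
E
```

```text
t=2.00 pos [0.5375 0.2448 0.204 ] yaw 93.2 -> turn -0.004 d [  4.6   0.7 132. ] q [-0.43  0.44 -0.14  1.91  0.08  0.8   1.02] F [-0.6 -0.5 -0.4] w 0.0856
[[279.83120481 192.73940568]]
```

View pics/w1.png

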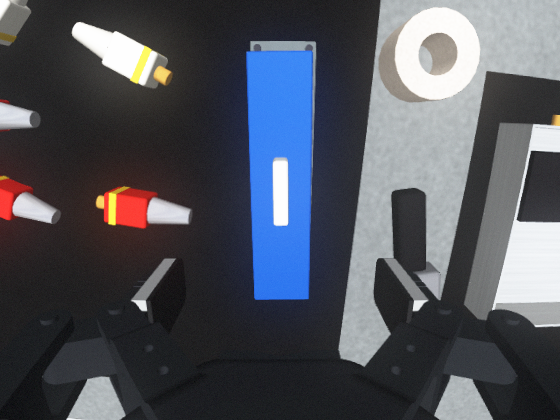

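The wrist view shows the bar centred at (281,192), against a predicted (280,193), and it is aligned with the fingers. I'll descend and grasp.

>>> arm_command([
  [[4, 1, 30], 0, 1],
  [[0, 0, 40], 0, 0.7],
  [[0, 0, 40], 0, 0.5],
  [[0, 0, 22], 0, 0.5],
  [[0, 0, 0], 0, 0],
  [[0, 0, 0], 0, 0],
  [[0, 0, 0], 0, 0],
  [[0, 0, 0], 0, 0],
  [[0, 0, 0], 0, 0],
  [[0, 0, 0], 0, 0],
])

```text
time: 3.3
position: [0.5315, 0.2499, 0.0722]
tool_rot: [0.0, -0.032, 1.0, 0.0]
wrist_force: [0.2, -0.2, -0.9]
width: 0.0002
grip_force: 0.0
```

Run:
```python
from h import *
go(.508,-.426,.2,96.3)
```

```text
t=3.30 pos [0.5315 0.2499 0.0722] yaw 93.6 -> turn -0.047 d [  97.5 -669.2 -127.9] q [-0.46  0.61 -0.11  2.02  0.13  0.51  0.97] F [ 0.2 -0.2 -0.9] w 0.0002
```

Run:
```python
from h import *
c=cam('wrist'); d=cam('scene'); e=cam('top')
a=cv2.resize(d['frame'][110:250,260:440],None,fx=2.2,fy=2.2); b=cv2.resize(c['frame'],None,fx=.7,fy=.7)[:294]; 
h=308; I=np.zeros((h,396+392,3),'u1'); I[:a.shape[0],:396]=a[:h]; I[:294,396:]=b
cv2.imwrite('pics/m2.png',I[:,:,::-1])
for n,x in(('top',e),('scene',d)):
  for ar,ce,m in blobs(masks(x)['blue'],500): print(n,ar,ce.round(),ray(x,[ce],.066)[0].round(3))
```

```text
top 606 [192. 175.] [0.617 0.247 0.066]
top 3700 [424. 215.] [ 0.499 -0.404  0.066]
top 582 [198. 227.] [0.469 0.229 0.066]
top 552 [  5. 377.] [0.061 0.755 0.066]
top 2190 [ 72. 380.] [0.055 0.566 0.066]
scene 1278 [292.  49.] [0.08  0.545 0.066]
scene 1602 [350. 167.] [0.543 0.243 0.066]
scene 8313 [135. 366.] [ 0.546 -0.424  0.066]
```

View pics/m2.png

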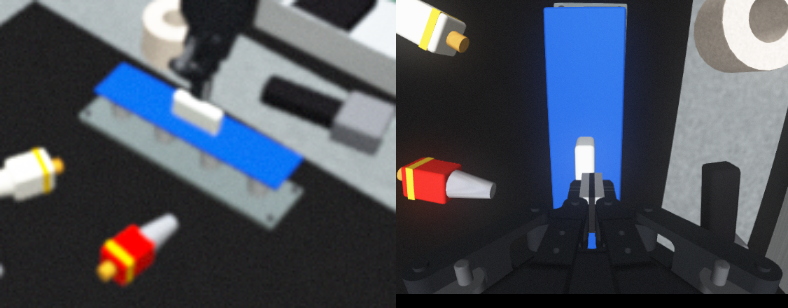

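The scene crop shows the cover unmoved and the shut fingers beside or behind the bar. I'll check the projected geometry before acting.

Run:
```python
from h import *
s,p,R=pose(); print(p)
for n in('wrist','scene','top'):
    c=cam(n); print(n,'tcp',proj(c,[p]).round(),'bar ends',proj(c,[(.503,.243,.096),(.563,.247,.096),(.503,.243,.066),(.563,.247,.066)]).round().tolist())
    h=cv2.cvtColor(c['frame'],cv2.COLOR_RGB2HSV); w=((h[:,:,1]<40)&(h[:,:,2]>180)).astype('u1')
    for a,ce,m in blobs(w,20):
        r=rect(m); print(a,ce.round(),cv2.boxPoints(r).round().tolist())
```

```text
[0.5314344  0.2498928  0.07200956]
wrist tcp [[279. 243.]] bar ends [[268.0, 205.0], [270.0, 316.0], [270.0, 191.0], [271.0, 287.0]]
2453 [22. 27.] [[-17.0, 46.0], [4.0, -10.0], [53.0, 7.0], [32.0, 64.0]]
5495 [508.  56.] [[437.0, 38.0], [490.0, -21.0], [585.0, 64.0], [533.0, 123.0]]
645 [58. 46.] [[43.0, 71.0], [62.0, 17.0], [73.0, 21.0], [54.0, 75.0]]
32 [516. 109.] [[512.0, 111.0], [514.0, 106.0], [520.0, 108.0], [518.0, 113.0]]
22 [544. 132.] [[542.0, 130.0], [547.0, 130.0], [547.0, 134.0], [542.0, 134.0]]
1348 [269. 225.] [[256.0, 256.0], [256.0, 196.0], [283.0, 196.0], [283.0, 256.0]]
1547 [100. 268.] [[70.0, 279.0], [72.0, 247.0], [135.0, 252.0], [133.0, 283.0]]
27 [272. 284.] [[267.0, 282.0], [271.0, 279.0], [278.0, 287.0], [274.0, 290.0]]
23 [287. 284.] [[282.0, 285.0], [288.0, 279.0], [291.0, 282.0], [285.0, 288.0]]
scene tcp [[349. 162.]] bar ends [[339.0, 151.0], [359.0, 162.0], [338.0, 160.0], [358.0, 170.0]]
330 [13.  5.] [[-0.0, 0.0], [38.0, 0.0], [38.0, 15.0], [0.0, 15.0]]
2185 [528.  16.] [[485.0, 0.0], [559.0, 0.0], [559.0, 42.0], [485.0, 42.0]]
54 [311.   9.] [[305
[... 5931 characters left out ...]
254.0], [307.0, 252.0], [316.0, 260.0], [314.0, 262.0]]
288 [300. 269.] [[284.0, 277.0], [303.0, 256.0], [313.0, 264.0], [294.0, 286.0]]
21 [458. 269.] [[454.0, 265.0], [457.0, 264.0], [461.0, 273.0], [459.0, 274.0]]
22 [476. 270.] [[472.0, 272.0], [473.0, 267.0], [481.0, 269.0], [479.0, 274.0]]
2566 [ 93. 329.] [[42.0, 294.0], [70.0, 270.0], [153.0, 367.0], [125.0, 391.0]]
1019 [304. 377.] [[268.0, 355.0], [290.0, 337.0], [340.0, 401.0], [318.0, 418.0]]
3601 [501. 404.] [[440.0, 386.0], [559.0, 386.0], [559.0, 419.0], [440.0, 419.0]]
85 [269. 416.] [[259.0, 409.0], [276.0, 409.0], [276.0, 419.0], [259.0, 419.0]]
21 [302. 416.] [[298.0, 412.0], [301.0, 411.0], [305.0, 419.0], [303.0, 420.0]]
```

Run:
```python
from h import *
c=cam('wrist'); d=cam('scene')
a=cv2.resize(c['frame'][170:370,190:370],(396,440),interpolation=cv2.INTER_CUBIC); b=cv2.resize(d['frame'][120:200,315:387],(396,440),interpolation=cv2.INTER_CUBIC)
cv2.imwrite('pics/m3.png',np.hstack([a,b])[:,:,::-1])
```

```text
(no output)
```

View pics/m3.png

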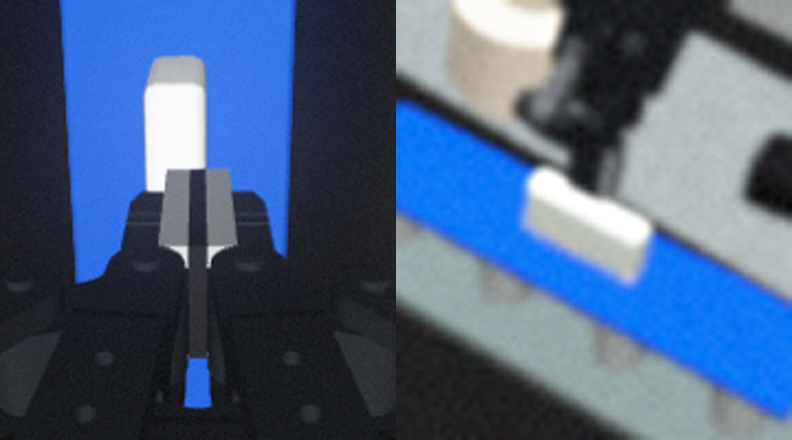

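The fingers are shut next to the bar, about 5 mm off in y, and nothing is held. I'll back off, reopen, and retry while watching the width.

>>> arm_command([
  [[0, 0, -30], 0, 0],
  [[0, 0, -30], 0, 1],
  [[0, 0, 0], 0, 1],
  [[0, 0, 0], 0, 1],
  [[0, 0, 0], 0, 1],
  [[0, 0, 0], 0, 1],
])

```text
time: 4.45
position: [0.531, 0.2498, 0.1312]
tool_rot: [-0.001, -0.032, 0.999, -0.0]
wrist_force: [-0.3, 0.1, 0.5]
width: 0.0852
grip_force: 0.0
```

Run:
```python
from h import *
go(.533,.245,.072,93.5)
c=cam('wrist','w4.png'); s,p,R=pose(); print(proj(c,[(.533,.245,.096),p]).round(1))
c=cam('scene')
for ar,ce,m in blobs(masks(c)['blue'],500): print(ar,ce.round(1))
```

```text
t=4.45 pos [0.531  0.2498 0.1312] yaw 93.6 -> turn 0.002 d [-1.7 -4.8 59.2] q [-0.45  0.53 -0.13  1.98  0.11  0.64  0.99] F [-0.3  0.1  0.5] w 0.0852
[[271.9 226. ]
 [279.2 243.5]]
660 [334.9  19.6]
1278 [292.4  48.7]
1606 [350.3 167.1]
8304 [134.5 366. ]
```

View pics/w4.png

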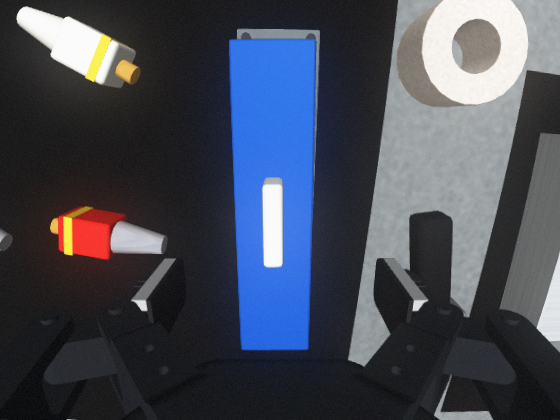

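Fingers read as having met no resistance. I'll retry, centred in y, and close in steps.

>>> arm_command([
  [[-2, -5, 15], 0, 1],
  [[0, 0, 15], 0, 1],
  [[0, 0, 15], 0, 1],
  [[0, 0, 15], 0, 1],
  [[0, 0, 0], 0, 1],
  [[0, 0, 0], 0, 0.4],
  [[0, 0, 0], 0, 0.4],
  [[0, 0, 0], 0, 0.4],
  [[0, 0, 0], 0, 0.4],
])

```text
time: 5.68
position: [0.5339, 0.2451, 0.0723]
tool_rot: [0.0, -0.032, 1.0, 0.0]
wrist_force: [0.2, -0.4, -0.6]
width: 0.0343
grip_force: 0.0
```

>>> arm_command([
  [[0, 0, 0], 0, 0.2],
  [[0, 0, 0], 0, 0.2],
  [[0, 0, 0], 0, 0.0],
  [[0, 0, 0], 0, 0.0],
])

```text
time: 6.18
position: [0.5337, 0.2451, 0.072]
tool_rot: [-0.0, -0.032, 0.999, -0.0]
wrist_force: [0.0, -0.6, -0.6]
width: 0.0002
grip_force: 0.0
```

Run:
```python
from h import *
go(.533,.245,.2,93.5); s=arm.get_state(); print(s['grip_force'])
c=cam('wrist'); d=cam('scene')
a=cv2.resize(c['frame'][170:370,190:370],(396,440),interpolation=cv2.INTER_CUBIC); b=cv2.resize(d['frame'][120:200,315:387],(396,440),interpolation=cv2.INTER_CUBIC)
cv2.imwrite('pics/m5.png',np.hstack([a,b])[:,:,::-1])
```

```text
t=6.17 pos [0.5337 0.2451 0.072 ] yaw 93.6 -> turn 0.002 d [   0.7   -0.  -128. ] q [-0.45  0.61 -0.11  2.02  0.13  0.51  0.98] F [ 0.  -0.6 -0.6] w 0.0002
0.0
```

View pics/m5.png

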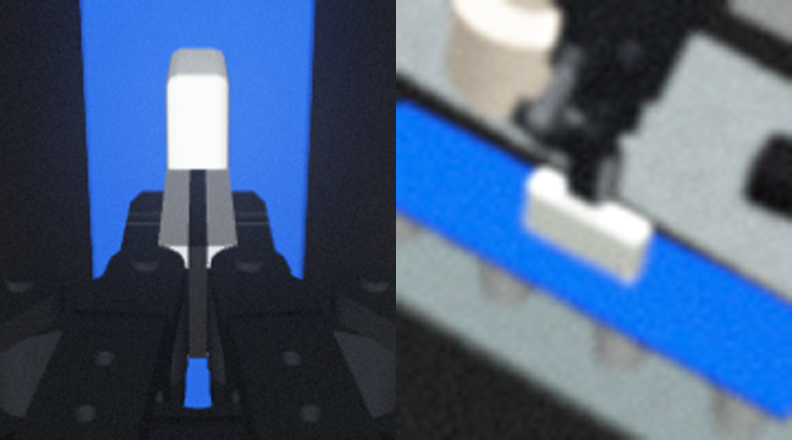

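>>> arm_command([
  [[0, 0, -20], 0, 0],
  [[0, 0, -20], 0, 0],
  [[0, 0, -5], 0, 0],
  [[0, 0, 0], 0, 0],
  [[0, 0, 0], 0, 0],
])

```text
time: 6.9
position: [0.5334, 0.2448, 0.1163]
tool_rot: [-0.0, -0.032, 1.0, -0.0]
wrist_force: [0.0, 0.3, -0.0]
width: -0.0001
grip_force: 0.0
```

Run:
```python
from h import *
s,p,R=pose(); c=cam('scene'); print(p.round(4), proj(c,[p,p+[0,0,.024]]).round(1))
g=c['frame'].astype(int); r0,c0=125,335
for r in range(r0,176):
    print(r,''.join('#' if g[r,x].max()<90 else ('b' if g[r,x,2]>g[r,x,0]+60 else ('.' if g[r,x].min()>150 else '-')) for x in range(c0,375)))
```

```text
[0.5334 0.2448 0.1163] [[350.1 150.8]
 [351.3 143.7]]
125 ...-##------###############---..---#####
126 ...-##-----###-############-......---###
127 ...-##----#################-........---#
128 ...--##--#################--..........--
129 ...---####################-.............
130 .....-##################---.............
131 ......-################--...............
132 .......--##############--...............
133 ........---############--...............
134 ..........---##########-................
135 ...........--########---................
136 ............--######----................
137 ............-#######----................
138 ............-######-----................
139 ............-######-----................
140 ............-######----.................
141 ............-######----.................
142 ............--#####----.................
143 .............---##----..................
144 -..............------...................
145 #--.....................................
146 ##---...................................
147 b###--..................................
148 bb####-
[... 548 characters left out ...]
............--...........
161 bbbbb......................---..........
162 bbbbbb....................-bb---........
163 bbbbbbbb..................bbbbb---......
164 bbbbbbbbbb...............bbbbbbbb---....
165 bbbbbbbbbbbb.............bbbbbbbbbb--...
166 bbbbbbbbbbbbbb...........bbbbbbbbbbbb--.
167 bbbbbbbbbbbbbbbb........-bbbbbbbbbbbbb--
168 bbbbbbbbbbbbbbbbbb......bbbbbbbbbbbbbbbb
169 bbbbbbbbbbbbbbbbbbbb....bbbbbbbbbbbbbbbb
170 -bbbbbbbbbbbbbbbbbbbb..bbbbbbbbbbbbbbbbb
171 ---bbbbbbbbbbbbbbbbbbbbbbbbbbbbbbbbbbbbb
172 -----bbbbbbbbbbbbbbbbbbbbbbbbbbbbbbbbbbb
173 .------bbbbbbbbbbbbbbbbbbbbbbbbbbbbbbbbb
174 .--------bbbbbbbbbbbbbbbbbbbbbbbbbbbbbbb
175 --.-.-.----bbbbbbbbbbbbbbbbbbbbbbbbbbbbb
```

The fingertips end about 7 px above the projected TCP, so the real finger ends sit about 23 mm above the reported TCP. I'll grasp that much lower.

>>> arm_command([
  [[0, 0, 0], 0, 1],
  [[0, 0, 0], 0, 1],
  [[0, 0, 0], 0, 1],
  [[0, 0, 25], 0, 0.7],
  [[0, 0, 25], 0, 0.5],
  [[0, 0, 14], 0, 0.5],
  [[0, 0, 0], 0, 0.3],
  [[0, 0, 0], 0, 0.2],
  [[0, 0, 0], 0, 0],
  [[0, 0, 0], 0, 0],
  [[0, 0, 0], 0, 0],
  [[0, 0, 0], 0, 0],
])

```text
time: 8.45
position: [0.5342, 0.2452, 0.0539]
tool_rot: [0.001, -0.032, 1.0, 0.0]
wrist_force: [-1.6, -0.3, 6.7]
width: 0.0127
grip_force: 60.9
```

>>> arm_command([
  [[0, 0, -15], 0, 0],
  [[0, 0, -30], 0, 0],
  [[0, 0, -40], 0, 0],
  [[0, 0, 0], 0, 0],
  [[0, 0, 0], 0, 0],
])

```text
time: 9.07
position: [0.5335, 0.2449, 0.1382]
tool_rot: [0.0, -0.032, 1.0, 0.0]
wrist_force: [-0.3, 0.2, -2.3]
width: 0.0125
grip_force: 59.9
```

Run:
```python
from h import *
go(.508,-.426,.15,96.3); s=arm.get_state(); print(s['grip_force'])
```

```text
t=9.07 pos [0.5335 0.2449 0.1382] yaw 93.6 -> turn -0.047 d [  98.9 -664.   -11.8] q [-0.43  0.52 -0.13  1.98  0.11  0.65  1.  ] F [-0.3  0.2 -2.3] w 0.0125
59.92358386516571
```

>>> arm_command([
  [[0, 0, -10], -0.047, 0],
  [[5, -20, 0], 0, 0],
  [[6, -36, 0], 0, 0],
  [[6, -38, 0], 0, 0],
  [[6, -38, 0], 0, 0],
  [[6, -38, 0], 0, 0],
  [[6, -38, 0], 0, 0],
  [[6, -38, 0], 0, 0],
  [[6, -38, 0], 0, 0],
  [[6, -38, 0], 0, 0],
  [[6, -38, 0], 0, 0],
  [[6, -38, 0], 0, 0],
  [[6, -38, 0], 0, 0],
  [[6, -38, 0], 0, 0],
  [[6, -38, 0], 0, 0],
  [[5, -38, 0], 0, 0],
  [[4, -38, 0], 0, 0],
  [[3, -38, 0], 0, 0],
  [[0, 0, 0], 0, 0],
  [[0, 0, 0], 0, 0],
])

```text
time: 11.58
position: [0.5066, -0.3873, 0.1469]
tool_rot: [-0.001, -0.054, 0.999, 0.001]
wrist_force: [0.8, 0.5, -1.5]
width: 0.0124
grip_force: 59.9
```

Run:
```python
from h import *
go(.508,-.426,.0,96.3); s=arm.get_state(); print(s['grip_force'])
c=cam('top','t6.png'); s,p,R=pose()
print([ (a,rect(m)) for a,ce,m in blobs(masks(c)['blue'],300)])
h=cv2.cvtColor(c['frame'],cv2.COLOR_RGB2HSV)
for a,ce,m in blobs(masks(c)['red'],60): print('red',a,ray(c,[ce],.018).round(3))
```

```text
t=11.57 pos [ 0.5066 -0.3873  0.1469] yaw 96.2 -> turn -0.001 d [  2.6 -38.9 146.8] q [ 0.68  0.56 -0.17  1.85  0.14  0.74  2.11] F [ 0.8  0.5 -1.5] w 0.0124
59.86595392227173
[(3411, ((423.8648681640625, 213.18917846679688), (105.54415130615234, 36.49657440185547), 80.53767395019531)), (552, ((10.0, 379.5), (49.0, 20.0), 90.0)), (2187, ((72.0, 380.5), (49.0, 46.0), 90.0))]
red 164 [[ 0.577 -0.082  0.018]]
red 159 [[0.578 0.083 0.018]]
red 155 [[ 0.476 -0.098  0.018]]
```

View pics/t6.png

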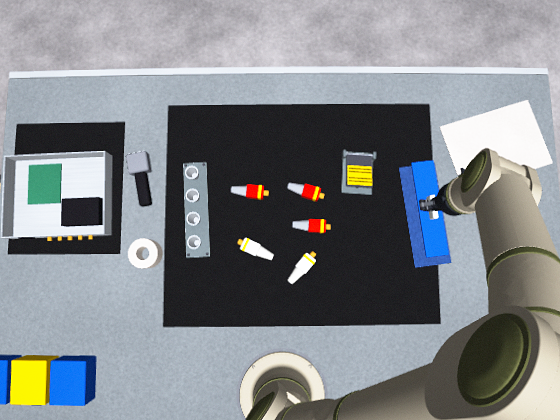

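The top view shows the cover held over the pad at (431,213), pad at (424,215), and four empty cups at (193,173) to (194,242). I'll finish the shift and lower it.

>>> arm_command([
  [[1, -20, 0], 0, 0],
  [[1, -19, 20], 0, 0],
  [[0, 0, 40], 0, 0],
  [[0, 0, 40], 0, 0],
  [[0, 0, 25], 0, 0],
  [[0, 0, 10], 0, 0],
  [[0, 0, 4], 0, 0],
  [[0, 0, 0], 0, 0],
  [[0, 0, 0], 0, 0],
])

```text
time: 12.75
position: [0.511, -0.4271, 0.01]
tool_rot: [0.001, -0.055, 0.998, -0.001]
wrist_force: [0.0, 0.7, -2.2]
width: 0.0124
grip_force: 59.9
```

>>> arm_command([
  [[3, 0, 3], 0, 0],
  [[0, 0, 3], 0, 0],
  [[0, 0, 3], 0, 0],
  [[0, 0, 2], 0, 0],
  [[0, 0, 0], 0, 0],
])

```text
time: 13.38
position: [0.5075, -0.4269, -0.002]
tool_rot: [-0.0, -0.055, 0.998, 0.0]
wrist_force: [-0.4, 0.3, -0.1]
width: 0.0124
grip_force: 60.1
```

>>> arm_command([
  [[0, 0, 1], 0, 0],
  [[0, 0, 0], 0, 0.4],
  [[0, 0, 0], 0, 0.6],
  [[0, 0, 0], 0, 0.6],
  [[0, 0, -15], 0, 0.6],
  [[0, 0, -40], 0, 0.6],
  [[0, 0, -50], 0, 0.3],
  [[0, 0, -20], 0, 0],
  [[0, 0, 0], 0, 0],
  [[0, 0, 0], 0, 0],
])

```text
time: 14.62
position: [0.507, -0.4267, 0.1216]
tool_rot: [-0.0, -0.055, 0.998, 0.0]
wrist_force: [0.3, -0.2, -0.3]
width: 0.0002
grip_force: 0.0
```

Run:
```python
from h import *
go(.617,-.228,.06)
for n,z in (('top',.01),('scene',.01)):
    c=cam(n); m=masks(c)
    h=cv2.cvtColor(c['frame'],cv2.COLOR_RGB2HSV); b=((h[:,:,0]>98)&(h[:,:,0]<125)&(h[:,:,1]>200)&(h[:,:,2]>190)).astype('u1')
    for a,ce,q in blobs(b,400):
        r=rect(q); print(n,a,ray(c,cv2.boxPoints(r),z)[:,:2].round(3).tolist())
    for a,ce,q in blobs(m['yel'],300): print('yel',a,ray(c,[ce],.045).round(3))
```

```text
t=14.62 pos [ 0.507  -0.4267  0.1216] yaw 96.3 -> turn 0.000 d [-131.2  185.3   61.6] q [ 0.72  0.62 -0.17  1.81  0.15  0.72  2.16] F [ 0.3 -0.2 -0.3] w 0.0002
top 1505 [[0.627, -0.383], [0.637, -0.443], [0.387, -0.471], [0.379, -0.412]]
top 1560 [[0.093, 0.66], [0.094, 0.558], [-0.028, 0.555], [-0.03, 0.657]]
yel 501 [[ 0.617 -0.228  0.045]]
yel 1746 [[0.044 0.698 0.045]]
scene 428 [[-0.067, 0.836], [-0.118, 0.936], [0.045, 0.934], [0.089, 0.838]]
scene 541 [[-0.068, 0.599], [-0.122, 0.705], [0.046, 0.701], [0.091, 0.6]]
scene 3008 [[0.414, -0.468], [0.401, -0.403], [0.633, -0.382], [0.636, -0.442]]
yel 853 [[0.057 0.704 0.045]]
yel 1144 [[ 0.618 -0.228  0.045]]
```

>>> arm_command([
  [[-26, 37, 0], 0, 0],
  [[-26, 37, 0], 0, 0],
  [[-26, 37, 0], 0, 0],
  [[-26, 37, 0], 0, 0],
  [[-27, 37, 10], 0, 0],
  [[0, 0, 30], 0, 0],
  [[0, 0, 30], 0, 0],
  [[0, 0, 15], 0, 0],
  [[0, 0, 8], 0, 0],
  [[0, 0, 0], 0, 0],
  [[0, 0, 0], 0, 0],
])

```text
time: 16.1
position: [0.6179, -0.229, 0.0299]
tool_rot: [0.001, -0.055, 0.998, -0.0]
wrist_force: [-0.1, -0.4, 0.7]
width: -0.0001
grip_force: 0.0
```

>>> arm_command([
  [[0, 0, 5], 0, 0],
  [[0, 0, 5], 0, 0],
  [[0, 0, 5], 0, 0],
  [[0, 0, 0], 0, 0],
])

```text
time: 16.6
position: [0.6167, -0.2287, 0.0138]
tool_rot: [-0.001, -0.055, 0.998, 0.0]
wrist_force: [-3.2, -0.2, 6.0]
width: 0.0003
grip_force: 2.9
```

>>> arm_command([
  [[0, 0, 4], 0, 0],
  [[0, 0, 3], 0, 0],
  [[0, 0, 0], 0, 0],
])

```text
time: 16.98
position: [0.616, -0.2287, 0.007]
tool_rot: [-0.001, -0.055, 0.998, 0.0]
wrist_force: [-5.1, 0.7, 9.0]
width: -0.0
grip_force: 3.9
```

>>> arm_command([
  [[0, 0, 2], 0, 0],
  [[0, 0, 2], 0, 0],
  [[0, 0, 0], 0, 0],
])

```text
time: 17.35
position: [0.6155, -0.2287, 0.0031]
tool_rot: [-0.002, -0.055, 0.998, 0.0]
wrist_force: [-6.3, 0.2, 11.1]
width: -0.0
grip_force: 5.0
```

>>> arm_command([
  [[0, 0, 2], 0, 0],
  [[0, 0, 2], 0, 0],
  [[0, 0, 0], 0, 0],
])

```text
time: 17.73
position: [0.6155, -0.2287, 0.0022]
tool_rot: [-0.001, -0.055, 0.998, -0.0]
wrist_force: [-14.1, 2.3, 40.0]
width: 0.0
grip_force: 19.8
```

Stop reached. Easing slightly, holding for over a second, then releasing.

>>> arm_command([
  [[0, 0, -2], 0, 0],
  [[0, 0, 0], 0, 0],
  [[0, 0, 0], 0, 0],
  [[0, 0, 0], 0, 0],
  [[0, 0, 0], 0, 0],
  [[0, 0, 0], 0, 0],
  [[0, 0, 0], 0, 0],
  [[0, 0, 0], 0, 0],
  [[0, 0, 0], 0, 0],
  [[0, 0, 0], 0, 0],
])

```text
time: 18.98
position: [0.6155, -0.2287, 0.0026]
tool_rot: [-0.001, -0.055, 0.998, -0.0]
wrist_force: [-9.3, 1.7, 23.4]
width: -0.0002
grip_force: 11.5
```

>>> arm_command([
  [[0, 0, -10], 0, 0],
  [[0, 0, -15], 0, 0],
  [[0, 0, -40], 0, 0],
  [[0, 0, -50], 0, 1],
  [[0, 0, 0], 0, 1],
  [[0, 0, 0], 0, 1],
])

```text
time: 19.73
position: [0.6169, -0.2285, 0.1159]
tool_rot: [-0.0, -0.055, 0.998, 0.0]
wrist_force: [-0.3, 0.2, -0.9]
width: 0.0543
grip_force: 0.0
```

```bash
cat >> h.py <<'E'
def heads(n='top',c=None):
    """grip (red+yellow band) hull centre & axis: taper tip dir. returns mid,tip estimates"""
    c=c or cam(n); m=masks(c); out=[]
    rb=[b for b in blobs(m['red'],60)]
    return c,[(a,ray(c,[ce],.030)[0].round(4),ray(c,cv2.boxPoints(rect(q)),.036)[:,:2].round(3).tolist()) for a,ce,q in rb]
E
python3 - <<'E'
from h import *
c,H=heads()
for h in H: print(h)
go(.577,-.082,.1)
# cups: dark-ish rail & bright rims: print by edge: rim ellipse via Hough in upsampled crop
g=cv2.cvtColor(c['frame'],cv2.COLOR_RGB2GRAY)[155:265,170:225]; g=cv2.resize(g,None,fx=6,fy=6,interpolation=cv2.INTER_CUBIC)
h=cv2.HoughCircles(g,cv2.HOUGH_GRADIENT,1,100,param1=80,param2=25,minRadius=30,maxRadius=55)
if h is not None:
  for x,y,r in sorted(h[0],key=lambda t:t[1]): print('cup',(x/6+170,y/6+155,r/6),ray(c,[(x/6+170-.42,y/6+155-.42)],.06)[0].round(4))
E
```

```text
(160, array([ 0.5747, -0.0813,  0.03  ]), [[0.559, -0.058], [0.599, -0.071], [0.588, -0.102], [0.549, -0.089]])
(154, array([0.5632, 0.1313, 0.03  ]), [[0.545, 0.15], [0.585, 0.142], [0.579, 0.111], [0.539, 0.119]])
(155, array([ 0.4751, -0.0971,  0.03  ]), [[0.493, -0.08], [0.492, -0.114], [0.455, -0.113], [0.455, -0.079]])
t=19.77 pos [ 0.6166 -0.2284  0.1152] yaw 96.3 -> turn 0.000 d [ 23.2 149.9  15.3] q [ 0.37  0.62 -0.15  1.83  0.13  0.7   1.82] F [ 0.1 -0.8  0.2] w 0.0616
cup (np.float32(191.58333), np.float32(172.25), np.float32(6.75)) [0.6272 0.251  0.06  ]
cup (np.float32(192.08333), np.float32(195.08333), np.float32(6.9500003)) [0.5616 0.2484 0.06  ]
cup (np.float32(193.08333), np.float32(218.41667), np.float32(6.75)) [0.4954 0.2445 0.06  ]
cup (np.float32(193.75), np.float32(241.08334), np.float32(6.2000003)) [0.432  0.2417 0.06  ]
```

Time check 20 s. One head was knocked to about (0.563, 0.131), and the other two have not moved. Cups are found at a 65–66 mm pitch, which fits. Turning above head 1.

>>> arm_command([
  [[0, 0, -20], 0.181, 1],
  [[0, 0, -20], 0.181, 1],
  [[0, 0, 0], 0.181, 1],
  [[0, 0, 0], 0.181, 1],
  [[0, 0, 0], 0.181, 1],
  [[0, 0, 0], 0.181, 1],
  [[0, 0, 0], 0.181, 1],
  [[0, 0, 0], 0.181, 1],
  [[0, 0, 0], 0.181, 1],
  [[0, 0, 0], 0.181, 1],
  [[0, 0, 0], 0.181, 1],
  [[0, 0, 0], 0, 1],
])

```text
time: 21.28
position: [0.6167, -0.2281, 0.1544]
tool_rot: [-0.001, 0.807, 0.59, -0.001]
wrist_force: [0.4, 0.5, -0.4]
width: 0.0851
grip_force: 0.0
```

Run:
```python
from h import *
go(.575,-.083,.13,-18)
```

```text
t=21.27 pos [ 0.6167 -0.2281  0.1544] yaw -17.7 -> turn 0.006 d [125.1 -84.4  24.5] q [-0.    0.61  0.42  1.82 -0.34  0.79  0.29] F [ 0.4  0.5 -0.4] w 0.0851
```

>>> arm_command([
  [[31, -21, 6], 0, 1],
  [[31, -21, 6], 0, 1],
  [[31, -21, 6], 0, 1],
  [[31, -21, 6], 0, 1],
  [[0, 0, 0], 0, 1],
  [[0, 0, 0], 0, 1],
])

```text
time: 22.02
position: [0.5752, -0.0855, 0.1318]
tool_rot: [0.0, 0.807, 0.591, -0.0]
wrist_force: [0.0, -0.3, -0.7]
width: 0.0853
grip_force: 0.0
```

```bash
cat >> h.py <<'E'
def whead(save=None,near=None,z=.036):
    """wrist: pose of red+yellow grip nearest to 'near' world xy; assumes lying, top face at z"""
    c=cam('wrist',save); m=masks(c); k=np.ones((3,3),'u1')
    g=cv2.morphologyEx(((m['red']|m['yel'])*255).astype('u1'),cv2.MORPH_CLOSE,np.ones((7,7)))//255
    res=[]
    for a,ce,q in blobs(g,400):
        if (m['red'].astype(bool)&q).sum()<200: continue
        y=np.argwhere((m['yel']>0)&q)[:,::-1]
        if len(y)<20: continue
        r=rect(q); C=ray(c,cv2.boxPoints(r),z)[:,:2]; ctr=C.mean(0); yb=ray(c,[y.mean(0)],z)[0,:2]
        es=[C[1]-C[0],C[2]-C[1]]; L=max(es,key=np.linalg.norm)/max(map(np.linalg.norm,es))
        if L@(ctr-yb)<0: L=-L
        res.append((a,ctr.round(4),np.round([np.linalg.norm(e) for e in es],3),round(float(np.degrees(np.arctan2(L[1],L[0]))),1),ce.round()))
    return c,res
E
python3 - <<'E'
from h import *
c,r=whead('w7.png')
for x in r: print(x)
go(.575,-.083,.13,-18)
E
```

```text
(2415, array([ 0.5732, -0.0906]), array([0.035, 0.06 ]), 73.3, array([279., 205.]))
(2242, array([ 0.4821, -0.105 ]), array([0.046, 0.061]), 87.7, array([188., 246.]))
t=22.07 pos [ 0.5754 -0.086   0.1319] yaw -17.7 -> turn 0.005 d [ 2.7 -1.3  1.9] q [-0.23  0.55  0.42  2.02 -0.36  0.64  0.12] F [-0.9  0.1  0.1] w 0.0856
```

View pics/w7.png

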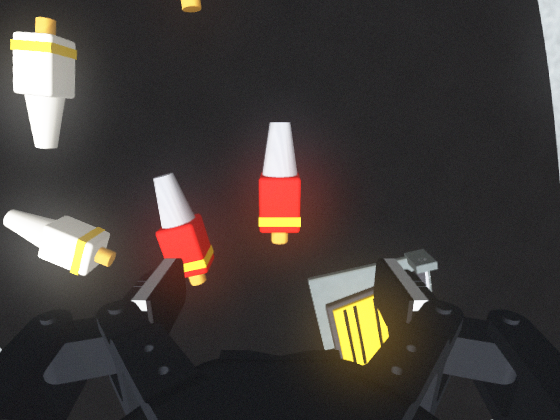

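The wrist view shows the head at (279,205), squarely between the fingers with the taper up in the image. I'll descend near its connector end.

>>> arm_command([
  [[-7, 0, 20], -0.017, 1],
  [[-7, -1, 30], 0, 1],
  [[0, 0, 40], 0, 1],
  [[0, 0, 30], 0, 1],
  [[0, 0, 20], 0, 1],
  [[0, 0, 10], 0, 1],
  [[0, 0, 0], 0, 0.6],
  [[0, 0, 0], 0, 0.5],
  [[0, 0, 0], 0, 0.5],
])

```text
time: 23.2
position: [0.5706, -0.098, -0.0172]
tool_rot: [0.0, 0.803, 0.596, 0.001]
wrist_force: [0.6, -0.3, 0.2]
width: 0.0428
grip_force: 0.0
```

>>> arm_command([
  [[0, 0, 2], 0, 0],
  [[0, 0, 0], 0, 0],
  [[0, 0, 0], 0, 0],
  [[0, 0, 0], 0, 0],
])

```text
time: 23.7
position: [0.5709, -0.098, -0.0178]
tool_rot: [0.001, 0.803, 0.596, 0.001]
wrist_force: [-3.4, 0.8, 22.5]
width: 0.035
grip_force: 57.8
```

>>> arm_command([
  [[0, 0, -10], 0, 0],
  [[0, 0, -40], 0, 0],
  [[0, 0, -50], 0, 0],
  [[0, 0, -20], 0, 0],
  [[0, 0, 0], 0, 0],
  [[0, 0, 0], 0, 0],
])

```text
time: 24.45
position: [0.5695, -0.0976, 0.0992]
tool_rot: [-0.0, 0.803, 0.597, -0.0]
wrist_force: [-0.7, -0.5, -2.3]
width: 0.035
grip_force: 60.7
```

Run:
```python
from h import *
s,p,R=pose(); print(p.round(4),s['width'],s['grip_force'],s['wrist_force'])
c=cam('scene'); d=cam('wrist'); u=proj(c,[p])[0]; print(u)
x,y=int(u[0]),int(u[1]); x0=max(x-70,0);y0=max(y-80,0)
a=cv2.resize(c['frame'][y0:y0+140,x0:x0+140],(400,400),interpolation=cv2.INTER_CUBIC); b=cv2.resize(d['frame'][100:400,130:430],(400,400))
cv2.imwrite('pics/m8.png',np.hstack([a,b])[:,:,::-1])
```

```text
[ 0.5695 -0.0976  0.0992] 0.035013935680075235 60.73800086975098 [-0.66984912 -0.46666737 -2.31862941]
[265.27695212 250.90502342]
```

View pics/m8.png

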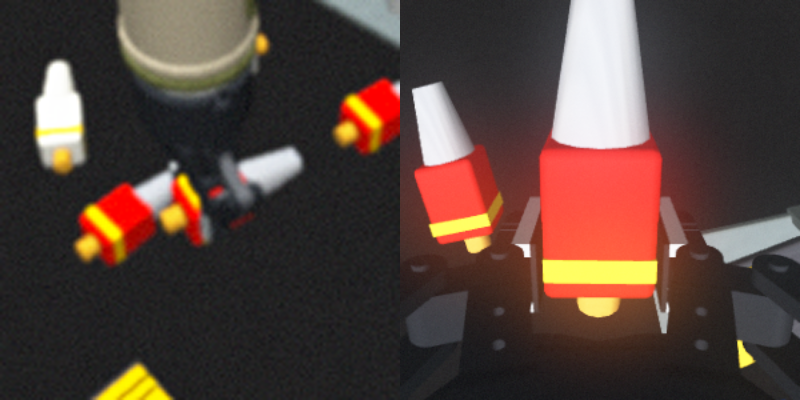

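The head is held firmly and horizontally, with no droop. I'll tip it upright in the grip by pressing its connector on a cup rim. First I measure how it sits in the fingers.

```bash
cat >> h.py <<'E'
def toolray(c,px):
    """ray origin/dir in tool frame (mm)"""
    s,p,R=pose(); k,d=K(c); u=cv2.undistortPoints(np.array(px,float).reshape(-1,1,2),k,d).reshape(-1,2)
    M=np.array(c['cam_to_world']); v=np.c_[u,np.ones(len(u))]@M[:3,:3].T@R; o=R.T@(M[:3,3]-p)*1000
    return o,v
def at(c,px,ax,val):
    o,v=toolray(c,px); return o+v*((val-o[ax])/v[:,ax])[:,None]
E
python3 - <<'E'
from h import *
c=cam('wrist'); m=masks(c); g=(m['red']|m['yel'])
rows=[np.where(g[150:,x])[0].max()+150 for x in range(265,296)]; r=np.median(rows); top=[np.where(g[:360,x])[0].min() for x in range(265,296)]
print('rows',r,np.median(top)); print(at(c,[(280,r)],2,-54),at(c,[(280,np.median(top))],2,-54))
go(.4967,.2445+.045,.06,2.7)
E
```

```text
rows 323.0 212.0
[[-13.42435988   0.29430362 -54.        ]] [[ 34.88954597   0.32345554 -54.        ]]
t=24.60 pos [ 0.5694 -0.0979  0.0988] yaw -16.8 -> turn -0.340 d [390.4 -54.3  39. ] q [-0.19  0.59  0.38  2.05 -0.4   0.57  0.18] F [-0.3  0.5 -1.9] w 0.0352
```

>>> arm_command([
  [[0, 0, 0], -0.17, 0],
  [[0, 0, 0], -0.17, 0],
  [[20, -3, 0], 0, 0],
  [[36, -6, 0], 0, 0],
  [[36, -6, 0], 0, 0],
  [[36, -6, 0], 0, 0],
  [[36, -6, 0], 0, 0],
  [[36, -6, 0], 0, 0],
  [[36, -6, 0], 0, 0],
  [[36, -6, 0], 0, 0],
  [[36, -6, 0], 0, 0],
  [[36, -6, 0], 0, 0],
  [[36, -5, 0], 0, 0],
  [[0, 0, 0], 0, 0],
  [[0, 0, 0], 0, 0],
])

```text
time: 26.48
position: [0.4893, 0.2789, 0.0995]
tool_rot: [-0.0, 0.691, 0.723, -0.001]
wrist_force: [-0.0, 0.3, -2.2]
width: 0.0351
grip_force: 60.6
```

Run:
```python
from h import *
go(.4934,.287,.036,2.7); s=arm.get_state(); print(s['grip_force'])
```

```text
t=26.48 pos [0.4893 0.2789 0.0995] yaw 2.6 -> turn -0.001 d [ 8.   4.5 63.5] q [-0.87  0.58  0.36  2.08 -0.38  0.55 -0.18] F [-0.   0.3 -2.2] w 0.0351
60.64572215080261
```

>>> arm_command([
  [[8, 4, 20], 0, 0],
  [[0, 0, 30], 0, 0],
  [[0, 0, 12], 0, 0],
  [[0, 0, 3], 0, 0],
  [[0, 0, 0], 0, 0],
])

```text
time: 27.1
position: [0.4942, 0.2866, 0.0351]
tool_rot: [0.0, 0.691, 0.723, 0.0]
wrist_force: [0.3, -0.3, -1.5]
width: 0.0348
grip_force: 60.5
```

>>> arm_command([
  [[0, 0, 3], 0, 0],
  [[0, 0, 3], 0, 0],
  [[0, 0, 0], 0, 0],
])

```text
time: 27.48
position: [0.4943, 0.2877, 0.0305]
tool_rot: [-0.0, 0.69, 0.724, 0.001]
wrist_force: [-2.7, 1.2, 12.7]
width: 0.0351
grip_force: 62.8
```

>>> arm_command([
  [[0, 0, 2], 0, 0],
  [[0, 0, 2], 0, 0],
  [[0, 0, 0], 0, 0],
])

```text
time: 27.85
position: [0.4943, 0.2891, 0.0272]
tool_rot: [-0.001, 0.69, 0.724, 0.002]
wrist_force: [-4.7, 4.3, 20.3]
width: 0.0352
grip_force: 65.4
```

>>> arm_command([
  [[0, 0, 2], 0, 0],
  [[0, 0, 2], 0, 0],
  [[0, 0, 0], 0, 0],
])

```text
time: 28.22
position: [0.4942, 0.2903, 0.0234]
tool_rot: [-0.001, 0.69, 0.724, 0.003]
wrist_force: [-5.0, 7.1, 22.2]
width: 0.0349
grip_force: 68.2
```

>>> arm_command([
  [[-2, 0, 2], 0, 0],
  [[-1, 0, 2], 0, 0],
  [[0, 0, 2], 0, 0],
  [[0, 0, 2], 0, 0],
  [[0, 0, 0], 0, 0],
])

```text
time: 28.85
position: [0.4942, 0.2905, 0.0158]
tool_rot: [-0.002, 0.689, 0.725, 0.004]
wrist_force: [-8.2, 15.6, 26.3]
width: 0.035
grip_force: 76.2
```

```bash
cat >> h.py <<'E'
def tilt():
    """grip/taper line in wrist image -> head tilt in tool x-z plane, using red/yellow column & taper tip"""
    c=cam('wrist'); m=masks(c); g=(m['red']|m['yel'])
    f=c['frame'].astype(int); col=slice(272,288)
    s=f[:,col].mean(1); 
    return c,g,s
E
python3 - <<'E'
from h import *
s,p,R=pose(); print(p.round(4),s['wrist_force'].round(1) if hasattr(s['wrist_force'],'round') else s['wrist_force'])
c=cam('wrist','w9.png')
E
```

```text
[0.4942 0.2905 0.0158] [-8.2 15.6 26.3]
```

View pics/w9.png

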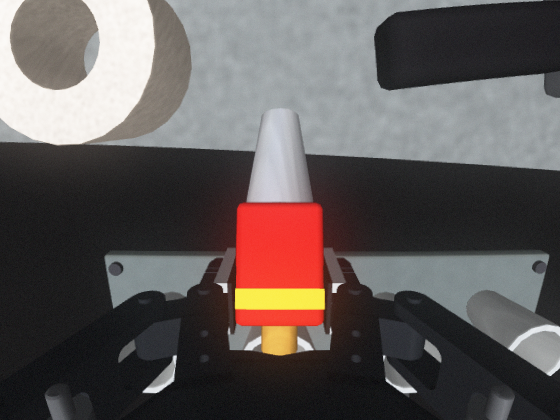

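```bash
cat >> h.py <<'E'
def head_pts(th,e=11,z0=-36):
    """tool-frame pts: tip upper edge, tip centre, tip lower edge, connector end centre; tilt th deg, P offset e toward connector"""
    t=np.radians(th); a=np.array([np.cos(t),0,np.sin(t)]); u=np.array([np.sin(t),0,-np.cos(t)]); P=np.array([0,0,z0])
    return np.array([P+(70+e)*a+9*u,P+(70+e)*a,P+(70+e)*a-9*u,P-(39-e)*a])
def solve(c,row,k=0,e=11,z0=-36):
    s,p,R=pose(); from scipy.optimize import brentq
    f=lambda th: proj(c,[p+R@head_pts(th,e,z0)[k]/1000])[0,1]-row
    return [ (t,round(f(t)+row,1)) for t in range(0,95,10)]
E
python3 - <<'E'
from h import *
c=cam('wrist')
print(solve(c,108)); print(solve(c,108,2))
E
```

```text
[(0, np.float64(83.5)), (10, np.float64(86.3)), (20, np.float64(94.3)), (30, np.float64(105.9)), (40, np.float64(119.9)), (50, np.float64(135.6)), (60, np.float64(152.5)), (70, np.float64(170.2)), (80, np.float64(188.6)), (90, np.float64(207.5))]
[(0, np.float64(88.0)), (10, np.float64(97.1)), (20, np.float64(109.4)), (30, np.float64(123.9)), (40, np.float64(140.0)), (50, np.float64(157.2)), (60, np.float64(175.1)), (70, np.float64(193.6)), (80, np.float64(212.6)), (90, np.float64(232.1))]
```

>>> arm_command([
  [[-2, 0, 2], 0, 0],
  [[0, 0, 2], 0, 0],
  [[0, 0, 2], 0, 0],
  [[0, 0, 2], 0, 0],
  [[0, 0, 0], 0, 0],
])

```text
time: 29.58
position: [0.4944, 0.2893, 0.0089]
tool_rot: [-0.002, 0.689, 0.725, 0.005]
wrist_force: [-10.1, 17.0, 38.0]
width: 0.0351
grip_force: 83.9
```

```bash
cat >> h.py <<'E'
def prof(c,lo=60,hi=215,x=(274,286)):
    g=cv2.cvtColor(c['frame'],cv2.COLOR_RGB2GRAY)[:,x[0]:x[1]].mean(1); d=np.diff(cv2.GaussianBlur(g.reshape(-1,1),(1,3),0).ravel())
    i=np.argsort(-abs(d[lo:hi]))[:6]+lo; return [(int(k),round(float(d[k]))) for k in sorted(i)]
E
python3 - <<'E'
from h import *
c=cam('wrist'); s,p,R=pose(); print(p.round(4),prof(c))
E
```

```text
[0.4944 0.2894 0.0089] [(119, 7), (120, 8), (198, -12), (199, -35), (200, -40), (201, -13)]
```

Tilt is about 40° now (tip row 119). Next I finish uprighting by pushing the tip against a cup's outer wall from the −y side.

>>> arm_command([
  [[4, 0, -8], 0, 0],
  [[0, 0, -30], 0, 0],
  [[0, 0, -30], 0, 0],
  [[0, 0, -28], 0, 0],
  [[-30, 0, 0], 0, 0],
  [[-36, 0, 0], 0, 0],
  [[-36, 0, 0], 0, 0],
  [[-36, 0, 0], 0, 0],
  [[0, 0, 0], 0, 0],
  [[0, 0, 0], 0, 0],
])

```text
time: 30.88
position: [0.5005, 0.1483, 0.1011]
tool_rot: [-0.0, 0.69, 0.723, 0.0]
wrist_force: [0.7, 0.2, -2.6]
width: 0.0354
grip_force: 78.5
```

Run:
```python
from h import *
go(.499,.150,.056,2.7); s=arm.get_state(); print(s['grip_force'])
c=cam('wrist'); print(prof(c),[ (t,r) for t,r in solve(c,0) if 20<t<60])
```

```text
t=30.88 pos [0.5005 0.1483 0.1011] yaw 2.7 -> turn -0.001 d [ 1.8 -1.5 45.1] q [-0.63  0.53  0.33  2.17 -0.36  0.49  0.03] F [ 0.7  0.2 -2.6] w 0.0354
78.47972989082336
[(69, 30), (90, -25), (96, 26), (103, -28), (199, -40), (200, -50)] [(30, np.float64(104.8)), (40, np.float64(118.9)), (50, np.float64(134.7))]
```

>>> arm_command([
  [[0, -2, 25], 0, 0],
  [[0, 0, 20], 0, 0],
  [[5, 0, 0], 0, 0],
  [[5, 0, 0], 0, 0],
  [[0, 0, 0], 0, 0],
])

```text
time: 31.55
position: [0.4983, 0.159, 0.0567]
tool_rot: [0.0, 0.69, 0.724, 0.001]
wrist_force: [0.5, -0.2, -2.1]
width: 0.035
grip_force: 78.5
```

>>> arm_command([
  [[5, 0, 0], 0, 0],
  [[5, 0, -1], 0, 0],
  [[5, 0, -1], 0, 0],
  [[0, 0, 0], 0, 0],
])

```text
time: 32.05
position: [0.4975, 0.1641, 0.0592]
tool_rot: [0.003, 0.693, 0.721, -0.002]
wrist_force: [-0.8, -30.4, 15.6]
width: 0.0351
grip_force: 80.9
```

>>> arm_command([
  [[0, 0, -4], 0, 0],
  [[0, 0, -4], 0, 0],
  [[3, 0, -3], 0, 0],
  [[3, 0, -3], 0, 0],
  [[0, 0, 0], 0, 0],
])

```text
time: 32.67
position: [0.4971, 0.1754, 0.0728]
tool_rot: [0.001, 0.691, 0.722, -0.001]
wrist_force: [-1.4, -11.8, 5.1]
width: 0.0348
grip_force: 79.6
```

>>> arm_command([
  [[4, 0, -3], 0, 0],
  [[4, 0, -3], 0, 0],
  [[4, 0, -2], 0, 0],
  [[0, 0, 0], 0, 0],
])

```text
time: 33.17
position: [0.4964, 0.1917, 0.0802]
tool_rot: [-0.0, 0.69, 0.724, 0.0]
wrist_force: [1.4, 0.0, -2.3]
width: 0.0353
grip_force: 78.7
```

Run:
```python
from h import *
s,p,R=pose(); c=cam('scene'); d=cam('wrist'); u=proj(c,[p])[0]; x,y=map(int,u); print(u)
a=cv2.resize(c['frame'][y-70:y+30,x-40:x+60],(400,400),interpolation=cv2.INTER_CUBIC); b=cv2.resize(d['frame'][60:360,130:430],(400,400))
cv2.imwrite('pics/m10.png',np.hstack([a,b])[:,:,::-1])
```

```text
[323.78305759 165.41794839]
```

View pics/m10.png

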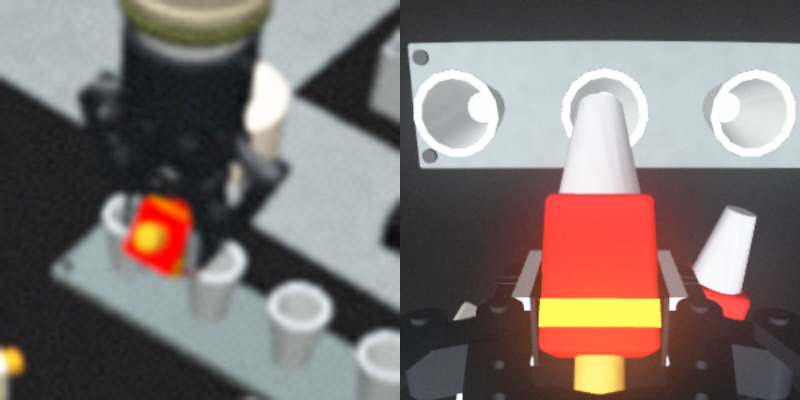

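The tip slipped over cup 3's rim; tilt is now about 47° (tip row 130). I'll back off and push again lower on the wall, along a matched arc.

>>> arm_command([
  [[0, 0, -20], 0, 0],
  [[-18, 0, 0], 0, 0],
  [[-18, 0, 0], 0, 0],
  [[0, 0, 24], 0, 0],
  [[0, 0, 24], 0, 0],
  [[0, 0, 0], 0, 0],
  [[5, 0, 0], 0, 0],
  [[0, 0, 0], 0, 0],
])

```text
time: 34.28
position: [0.4983, 0.1604, 0.0527]
tool_rot: [0.0, 0.69, 0.724, 0.001]
wrist_force: [-0.5, 0.5, -1.1]
width: 0.0351
grip_force: 78.8
```

>>> arm_command([
  [[4, 0, -2], 0, 0],
  [[4, 0, -3], 0, 0],
  [[4, 0, -4], 0, 0],
  [[0, 0, 0], 0, 0],
])

```text
time: 34.78
position: [0.4973, 0.1704, 0.0613]
tool_rot: [0.001, 0.691, 0.723, -0.001]
wrist_force: [0.8, -7.7, -3.3]
width: 0.0347
grip_force: 78.2
```

>>> arm_command([
  [[4, 0, -3], 0, 0],
  [[4, 0, -3], 0, 0],
  [[4, 0, -2], 0, 0],
  [[0, 0, 0], 0, 0],
])

```text
time: 35.28
position: [0.4968, 0.1814, 0.0695]
tool_rot: [0.001, 0.691, 0.723, -0.001]
wrist_force: [0.6, -10.2, -1.2]
width: 0.0352
grip_force: 78.9
```

>>> arm_command([
  [[4, 0, -2], 0, 0],
  [[4, 0, -2], 0, 0],
  [[4, 0, -2], 0, 0],
  [[0, 0, 0], 0, 0],
])

```text
time: 35.78
position: [0.4962, 0.1931, 0.0755]
tool_rot: [0.001, 0.691, 0.723, -0.001]
wrist_force: [0.0, -10.5, 1.0]
width: 0.0353
grip_force: 79.1
```

>>> arm_command([
  [[4, 0, -2], 0, 0],
  [[4, 0, -1], 0, 0],
  [[4, 0, -1], 0, 0],
  [[0, 0, 0], 0, 0],
])

```text
time: 36.28
position: [0.4957, 0.2053, 0.0795]
tool_rot: [0.001, 0.691, 0.723, -0.001]
wrist_force: [0.1, -10.4, 0.8]
width: 0.035
grip_force: 79.6
```

>>> arm_command([
  [[4, 0, -1], 0, 0],
  [[4, 0, -1], 0, 0],
  [[4, 0, 0], 0, 0],
  [[0, 0, 0], 0, 0],
])

```text
time: 36.78
position: [0.495, 0.2175, 0.0814]
tool_rot: [0.001, 0.691, 0.723, -0.001]
wrist_force: [-0.2, -9.9, 0.4]
width: 0.0353
grip_force: 80.2
```

Run:
```python
from h import *
s,p,R=pose(); print(p.round(4),np.round(s['wrist_force'],1)); c=cam('scene')
# vertical line through P projected vs head: print grip/taper features
u=proj(c,[p+[0,0,.036]])[0]; print('P px',u, 'vertical tip/conn', proj(c,[p+[0,0,.036-.081],p+[0,0,.036+.028]]).round(1).tolist())
x,y=map(int,u)
a=cv2.resize(c['frame'][y-45:y+55,x-50:x+50],(500,500),interpolation=cv2.INTER_CUBIC)
cv2.imwrite('pics/m11.png',a[:,:,::-1])
```

```text
[0.495  0.2175 0.0814] [-0.2 -9.9  0.4]
P px [330.97667332 149.0617899 ] vertical tip/conn [[328.4, 171.3], [332.0, 140.7]]
```

View pics/m11.png

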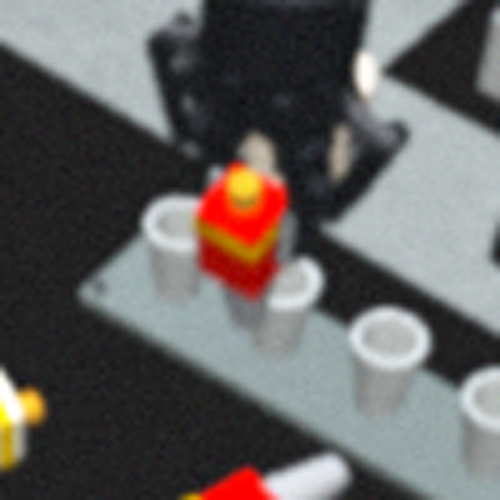

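The head now looks upright in the grip, with the connector pointing straight up. I'll lift it and carry it over cup 1.

>>> arm_command([
  [[-5, 0, -5], 0, 0],
  [[0, 0, -20], 0, 0],
  [[0, 0, -14], 0, 0],
  [[6, 25, 0], 0, 0],
  [[7, 36, 0], 0, 0],
  [[7, 36, 0], 0, 0],
  [[7, 36, 0], 0, 0],
  [[0, 0, 0], 0, 0],
  [[0, 0, 0], 0, 0],
])

```text
time: 37.95
position: [0.626, 0.2481, 0.1199]
tool_rot: [-0.0, 0.69, 0.724, -0.0]
wrist_force: [-0.5, 0.6, -2.3]
width: 0.0349
grip_force: 79.7
```

Run:
```python
from h import *
go(.628,.251,.1,2.7); s=arm.get_state(); print(s['grip_force'])
# check tilt from scene & top: connector vs vertical
for n in('scene','top'):
    c=cam(n); s,p,R=pose(); f=cv2.cvtColor(c['frame'],cv2.COLOR_RGB2HSV); q=proj(c,[p+[0,0,.064]])[0]; x,y=map(int,q)
    w=f[y-14:y+14,x-14:x+14]; m=(w[:,:,0]>12)&(w[:,:,0]<24)&(w[:,:,1]>120)&(w[:,:,2]>120)
    r=masks(c)['red'][y-20:y+30,x-25:x+25]
    print(n,'pred conn end',q.round(1),'gold',(np.argwhere(m)[:,::-1].mean(0)+[x-14,y-14]).round(1) if m.any() else None,m.sum(),'red',(np.argwhere(r)[:,::-1].mean(0)+[x-25,y-20]).round(1) if r.any() else None, 'pred mid',proj(c,[p+[0,0,.025]])[0].round(1))
```

```text
t=37.95 pos [0.626  0.2481 0.1199] yaw 2.7 -> turn 0.000 d [ 2.8  2.2 19.9] q [-0.71  0.66  0.4   1.81 -0.36  0.74 -0.07] F [-0.5  0.6 -2.3] w 0.0349
79.68125581741333
scene pred conn end [387.9 147.8] gold [382.9 152.8] 70 red [382.8 158. ] pred mid [384.7 160. ]
top pred conn end [182.1 161.8] gold [189.3 163.7] 34 red [191.7 163.4] pred mid [185.5 165.4]
```

```bash
cat >> h.py <<'E'
def asc(n,z=.04,w=22,h=22,dx=0,dy=0):
    c=cam(n); s,p,R=pose(); x,y=map(int,proj(c,[p+[0,0,z]])[0]); x+=dx;y+=dy; f=cv2.cvtColor(c['frame'],cv2.COLOR_RGB2HSV)
    print(n,'P',proj(c,[p+[0,0,.036]])[0].round(1),'conn end',proj(c,[p+[0,0,.064]])[0].round(1),'tip',proj(c,[p+[0,0,-.045]])[0].round(1),'cols from',x-w)
    for r in range(max(y-h,0),y+h):
        t=''
        for k in range(x-w,x+w):
            H,S,V=map(int,f[r,k]); t+= 'R' if (H<9 or H>170) and S>130 and V>70 else 'Y' if 24<=H<36 and S>130 else 'G' if 9<=H<24 and S>110 and V>90 else '#' if V<70 else '+' if V>175 else '.'
        print(r,t)
E
python3 - <<'E'
from h import *
asc('scene',.04,20,20); asc('top',.04,18,14,4)
E
```

```text
scene P [385.6 156.6] conn end [388.  147.8] tip [379.4 179.9] cols from 365
135 ++..####################################
136 ++..################...#################
137 ++..###############.......##############
138 +++...############...+++...#############
139 +++......#########..+++++...############
140 +++++.....########..+++++++..###########
141 ++++++++..########..+++++++...##########
142 ++++++++...######...+++++++..###########
143 +++++++++..#####RRR..++++++..###########
144 +++++++++......RRRRRG+..+++..###########
145 +++++++++......RRGGGGGG.......##########
146 +++++++++.....+RRGGGYYGGG.....#########.
147 ++++++++.....+RRGGYYYYYGGRR...#########.
148 ++++++++....+RRRGGYYYYYGGRRRRR##########
149 ++++++++....RRRRGGGYYYGGGRRRRRR#########
150 ++++++++..RRRRRRGGGGGGGGGRRRRRR#########
151 ++++++++..RRRRRRRGGGGGGGRRRRRRR#########
152 ++++++++.RRRRRRRRGGGGGGRRRRRRR.#########
153 +++++++++RRRRRRRRRGGGGGRRRRRR..#########
154 +++++++++GRRRRRRRRRRGRRRRRRR...#########
155 ++++++++GGGRRRRRRRRRRRRRRRRR...#########
156 ++++++++GGGGGRRRRRRRRRRRRRRR....########
157 +++++++++GGGGGRRRRRRRRRRRRGG.
[... 1299 characters left out ...]
###
160 +.....##########GGGGYGRRRG##########
161 ....############GGGGYGRRRG##########
162 ..##############GGGGGGRRRR..........
163 ################GGGGGRRRRR..........
164 ################RGGGRRRRRR..........
165 ################RRRRRRRRRR..........
166 #################RRRRRRRRR..........
167 ################RRRRRRRRRR+.........
168 #################RRRRRRRRG++........
169 #################RGGGGGGGG++........
170 ####...###########GGGGGGGG.+........
171 ####....##########.RRRRRRR.+........
172 ####....#########...RRRRRR.+........
173 ####....#########......+++++........
174 ####....##########....++++++........
175 ####.....########.....++++++........
176 ###......#...####++...+++++.........
```

```bash
cat >> h.py <<'E'
def tri(obs):
    A=np.zeros((3,3));b=np.zeros(3)
    for c,px in obs:
        o=np.array(c['cam_to_world'])[:3,3]; d=ray(c,[px],0.)[0]-o; d/=np.linalg.norm(d); Q=np.eye(3)-np.outer(d,d); A+=Q;b+=Q@o
    x=np.linalg.solve(A,b); return x,[np.round(proj(c,[x])[0]-px,1) for c,px in obs]
E
python3 - <<'E'
from h import *
s,p,R=pose(); c=cam('scene'); t=cam('top'); print(p.round(4))
x,e=tri([(c,(385.5,148)),(t,(189.2,160.8))]); print('connector end',x.round(4),e,'rel',((x-p)*1000).round(1))
E
```

```text
[0.6261 0.2481 0.1202]
connector end [0.6267 0.2287 0.1974] [array([-1. ,  0.2]), array([-0.6, -0.7])] rel [  0.6 -19.4  77.2]
```

Run:
```python
from h import *
c=cam('wrist'); f=cv2.cvtColor(c['frame'],cv2.COLOR_RGB2HSV); s=''
prev=None
for r in range(40,420):
    H,S,V=np.median(f[r,276:284].reshape(-1,3),0); k='R' if (H<9 or H>170) and S>130 and V>70 else 'Y' if 24<=H<36 and S>130 else 'G' if 9<=H<24 and S>110 and V>90 else '#' if V<70 else '+' if V>185 else '.'
    if k!=prev: s+=f' {r}{k}{int(V)}'; prev=k
print(s)
m=masks(c)['red']; 
for r in range(180,400,15):
    w=np.where(m[r,200:360])[0]; print(r,(w.min()+200,w.max()+200) if len(w) else None,end=' ')
```

```text
40+240 91.77 109#69 130.70 131#68 135.70 137#69 139.71 156+219 182.184 184+239 214.177 239+192 240R220 280G236 282Y240 295R238 328G251 356R109 367.91 368R90 372.82 381#68
180 None 195 None 210 None 225 None 240 (np.int64(247), np.int64(311)) 255 (np.int64(242), np.int64(316)) 270 (np.int64(239), np.int64(319)) 285 None 300 (np.int64(233), np.int64(326)) 315 (np.int64(227), np.int64(325)) 330 (np.int64(234), np.int64(333)) 345 (np.int64(235), np.int64(323)) 360 (np.int64(251), np.int64(312)) 375 None 390 None
```

By triangulation and the wrist view, the head is upright to about 3°, but its axis sits about 17 mm to −y of the TCP, with the tip near z = 0.081. I'll compensate and lower it into cup 1.

>>> arm_command([
  [[9, 2, 0], 0, 0],
  [[9, 1, 0], 0, 0],
  [[0, 0, 10], 0, 0],
  [[0, 0, 10], 0, 0],
  [[0, 0, 5], 0, 0],
  [[0, 0, 5], 0, 0],
  [[0, 0, 0], 0, 0],
])

```text
time: 39.17
position: [0.629, 0.2658, 0.0898]
tool_rot: [0.0, 0.69, 0.723, -0.0]
wrist_force: [-0.8, -0.2, -1.6]
width: 0.0352
grip_force: 80.0
```

>>> arm_command([
  [[0, 0, 5], 0, 0],
  [[0, 0, 4], 0, 0],
  [[0, 0, 4], 0, 0],
  [[0, 0, 0], 0, 0],
])

```text
time: 39.67
position: [0.6305, 0.2664, 0.0879]
tool_rot: [-0.001, 0.691, 0.723, 0.004]
wrist_force: [-25.1, -7.2, 90.1]
width: 0.0351
grip_force: 91.3
```

>>> arm_command([
  [[0, 0, -13], 0, 0],
  [[0, 0, -12], 0, 0],
  [[0, 0, 0], 0, 0],
])

```text
time: 40.05
position: [0.6295, 0.2664, 0.1024]
tool_rot: [0.0, 0.69, 0.724, 0.0]
wrist_force: [-0.2, -0.1, -1.6]
width: 0.0352
grip_force: 80.0
```

Run:
```python
from h import *
s,p,R=pose(); print(p.round(4),np.round(s['wrist_force'],1),s['grip_force'])
c=cam('wrist'); f=cv2.cvtColor(c['frame'],cv2.COLOR_RGB2HSV)
for r in range(110,330,5):
    t=''
    for k in range(200,362,3):
        H,S,V=map(int,f[r,k]); t+= 'R' if (H<9 or H>170) and S>130 and V>70 else 'Y' if 24<=H<36 and S>130 else 'G' if 9<=H<24 and S>110 and V>90 else str(min(V//26,9))
    print(r,t)
P=[(.628+.0165*np.cos(a),.251+.0165*np.sin(a),.06) for a in np.arange(0,6.28,np.pi/2)]; print('rim pts +x,+y,-x,-y',proj(c,P).round().tolist())
```

```text
[0.6295 0.2664 0.1024] [-0.2 -0.1 -1.6] 79.95527029037476
110 222232233455667678899999999999999999999999999999999999
115 222222222322223222323232322222222223322233345566788889
120 222222222222222222222222222222222222222223222222233232
125 222222222222222222222222222222222222222222222222222222
130 222222222222222222222222222222222222222222222222222222
135 222222222222222222222222222222222222222222222222222222
140 222222222222222222222222222222222222222222222222222222
145 222222222222222222222222222222222222222222222222222222
150 222222222222222222222222222222222222222222222222222222
155 222222222222222222222222222222222222222222222222222222
160 222222222222222222222222222222222222222222222222222222
165 222222222222222222222222222222222222222222222222222222
170 222222222222222222222222222222222222222222222222222222
175 222222222222222222222222222222222222222222222222222222
180 888888888888888888888888888888888888888888222222222222
185 888888888888888888888888888888888888884588222222222222
190 888888888888888888888888888888888888885568222222222222
195 88888888888888888888888888888888888
[... 938 characters left out ...]
RRRRRRRRRRRR3336666222222
280 2222266665333RRRRRRRRRRRRRRRRRRRRRRRRRGGGG3R5666622222
285 222222299743YYYYYYYYYYYYYYYYYYYYYYYYYYYYYG349992222222
290 223322339843YYYYYYYYYYYYYYYYYYYYYYYYYYYYYYR49933323322
295 22222333334RYGRRRRRRRRRRRRRRRRRRRRRRRRRRRYR43R33332222
300 22223233334RRRRRRRRRRRRRRRRRRRRRRRRRRRRRRRR43R33332222
305 22222333334RRRRRRRRRRRRRRRRRRRRRRRRRRRRRRRR5RRRR333222
310 22223333RR5RRRRRRRRRRRRRRRRRRRRRRRRRRRRRRRR5RRRRR33222
315 222233333R4RRRRRRRRRRRRRRRRRRRRRRRRRRRRRRRR5RRRR333222
320 2222333RRR4RRRRRRRRRRRRRRRRRRRRRRRRRRRRRRR55RRRRRR3322
325 2222233RRR44RRRRRRRRRRRRRRRRRRRRRRRRRRRRRR45RRRR3R3222
rim pts +x,+y,-x,-y [[299.0, 243.0], [277.0, 219.0], [253.0, 241.0], [275.0, 263.0]]
```

The tip sits at the TCP centreline with the head tilted about 11°, which explains the rim contact. I'll re-centre the tip on cup 1, lower it a little, then use the cup wall to upright it.

>>> arm_command([
  [[-8, -1, 0], 0, 0],
  [[-7, 0, 0], 0, 0],
  [[0, 0, 5], 0, 0],
  [[0, 0, 5], 0, 0],
  [[0, 0, 4], 0, 0],
  [[0, 0, 3], 0, 0],
  [[0, 0, 0], 0, 0],
])

```text
time: 40.98
position: [0.6286, 0.2513, 0.0847]
tool_rot: [-0.0, 0.69, 0.724, -0.0]
wrist_force: [-0.4, 0.0, -1.5]
width: 0.0352
grip_force: 79.9
```

>>> arm_command([
  [[0, 0, 3], 0, 0],
  [[0, 0, 2], 0, 0],
  [[0, 0, 0], 0, 0],
])

```text
time: 41.35
position: [0.6286, 0.2511, 0.0798]
tool_rot: [-0.0, 0.69, 0.724, -0.0]
wrist_force: [-0.3, -0.3, -1.9]
width: 0.0352
grip_force: 79.9
```

>>> arm_command([
  [[0, 0, 3], 0, 0],
  [[0, 0, 2], 0, 0],
  [[4, 0, 0], 0, 0],
  [[4, 0, 0], 0, 0],
  [[0, 0, 0], 0, 0],
])

```text
time: 41.98
position: [0.6284, 0.2559, 0.0748]
tool_rot: [0.001, 0.691, 0.723, -0.002]
wrist_force: [0.1, -8.3, -1.7]
width: 0.0351
grip_force: 80.1
```

>>> arm_command([
  [[3, 0, 0], 0, 0],
  [[3, 0, 0], 0, 0],
  [[3, 0, 0], 0, 0],
  [[0, 0, 0], 0, 0],
])

```text
time: 42.48
position: [0.6282, 0.2647, 0.0753]
tool_rot: [0.001, 0.691, 0.723, -0.001]
wrist_force: [-0.7, -9.2, 2.7]
width: 0.035
grip_force: 80.6
```

>>> arm_command([
  [[2, 0, 2], 0, 0],
  [[2, 0, 2], 0, 0],
  [[0, 0, 2], 0, 0],
  [[0, 0, 0], 0, 0],
])

```text
time: 42.98
position: [0.6284, 0.2683, 0.0696]
tool_rot: [0.002, 0.691, 0.723, -0.001]
wrist_force: [-0.6, -9.6, 4.3]
width: 0.035
grip_force: 80.9
```

>>> arm_command([
  [[1, 0, 2], 0, 0],
  [[0, 0, 2], 0, 0],
  [[0, 0, 0], 0, 0],
])

```text
time: 43.35
position: [0.6282, 0.2682, 0.0657]
tool_rot: [0.002, 0.691, 0.722, -0.002]
wrist_force: [-1.2, -11.9, 6.7]
width: 0.0351
grip_force: 81.4
```

>>> arm_command([
  [[0, 0, 2], 0, 0],
  [[0, 0, 2], 0, 0],
  [[0, 0, 0], 0, 0],
])

```text
time: 43.72
position: [0.6281, 0.2676, 0.0618]
tool_rot: [0.002, 0.692, 0.722, -0.002]
wrist_force: [-2.4, -14.7, 8.6]
width: 0.0348
grip_force: 81.5
```

>>> arm_command([
  [[0, 0, 2], 0, 0],
  [[0, 0, 0], 0, 0],
])

```text
time: 43.98
position: [0.628, 0.2673, 0.0599]
tool_rot: [0.002, 0.692, 0.722, -0.002]
wrist_force: [-3.1, -13.7, 9.0]
width: 0.0351
grip_force: 81.6
```

>>> arm_command([
  [[-2, 0, 2], 0, 0],
  [[-1, 0, 2], 0, 0],
  [[0, 0, 0], 0, 0],
])

```text
time: 44.35
position: [0.6277, 0.2663, 0.0554]
tool_rot: [0.001, 0.691, 0.723, -0.002]
wrist_force: [-3.0, -10.2, 5.3]
width: 0.0351
grip_force: 81.2
```

>>> arm_command([
  [[0, 0, 2], 0, 0],
  [[0, 0, 1], 0, 0],
  [[0, 0, 0], 0, 0],
])

```text
time: 44.72
position: [0.6276, 0.2659, 0.0526]
tool_rot: [0.001, 0.691, 0.723, -0.002]
wrist_force: [-3.2, -11.7, 7.9]
width: 0.0353
grip_force: 81.2
```

>>> arm_command([
  [[-1, 0, 2], 0, 0],
  [[0, 0, 2], 0, 0],
  [[0, 0, 0], 0, 0],
])

```text
time: 45.1
position: [0.6275, 0.2654, 0.0498]
tool_rot: [0.001, 0.691, 0.723, -0.002]
wrist_force: [-7.3, -10.8, 18.4]
width: 0.035
grip_force: 82.7
```

Run:
```python
from h import *
s,p,R=pose(); print(p.round(4)); asc('scene',.04,20,22)
c=cam('scene'); X=np.array([.628,.251,0]); print([(z,proj(c,[X+[0,0,z]])[0].round(1).tolist()) for z in(.060,.068,.118,.132)])
```

```text
[0.6275 0.2654 0.0498]
scene P [384.8 173.4] conn end [387.  165.5] tip [379.  194.5] cols from 365
150 ++..########...#########################
151 ++..########..##########################
152 ++..####################################
153 ++..####################################
154 +++..###################################
155 +++..###################################
156 +++...##################################
157 ++++.....###############################
158 +++++.....##############################
159 ++++++++..########....##################
160 +++++++++..#####R........###############
161 .++++++++..####RRRGG+++....#############
162 ...++++++..#..RRRGGGYYG++...############
163 #....++++.....RRRGGYYYYG++..############
164 ##....++.....+RRRGGYYYYGG++..###########
165 ####........RRRRRGGGYYGGGR++.###########
166 ######.....RRRRRRGGGGGGGRRRRR.##########
167 #########.RRRRRRRGGGGGGGRRRRRR##########
168 #########RRRRRRRRGGGGGGRRRRRRR##########
169 .#######GRRRRRRRRRGGGGGRRRRRRR##########
170 ..######GGGRRRRRRRRRGGRRRRRRR###########
171 +.#####.GGGGRRRRRRRRRRRRRRR+..##########
172 +.####
[... 379 characters left out ...]
....##...++++++
181 .......RRRRRRRRRRRRRRRRRR...####...+++++
182 ........RRRRRRRRRRRRRRRRR.#######....+++
183 .......+++RRRRRRRRRRRRRRR##########....+
184 .......+++.RRRRRRRRRRR+..############...
185 .......+++..RRRRRRRR+++..##############.
186 ....+...+++...RRRRRR+++.################
187 .........++++....++++++.################
188 ..........++++++++++++.#################
189 ............+++++++++..#################
190 ..............++++......################
191 ..........................##############
192 ............................############
193 .............................###########
[(0.06, [379.8, 183.8]), (0.068, [380.3, 181.6]), (0.118, [384.1, 167.7]), (0.132, [385.2, 163.6])]
```

Head 1 is seated: the connector end shows at (385.5,163.3), against (385.2,163.6) predicted for fully home. Releasing and moving to the head near (0.563, 0.131).

>>> arm_command([
  [[0, 0, 0], 0, 0.6],
  [[0, 0, 0], 0, 1],
  [[0, 0, 0], 0, 1],
  [[0, 0, 0], 0, 1],
  [[0, 0, -20], 0, 1],
  [[0, 0, -30], 0, 1],
  [[0, 0, -20], 0.12, 1],
  [[0, 0, 0], 0.12, 1],
  [[-30, -7, 0], 0, 1],
  [[-30, -8, 0], 0, 1],
  [[-30, -8, 0], 0, 1],
  [[-30, -8, 0], 0, 1],
  [[-30, -7, 0], 0, 1],
  [[0, 0, 0], 0, 1],
  [[0, 0, 0], 0, 1],
])

```text
time: 47.08
position: [0.5625, 0.1299, 0.1189]
tool_rot: [0.0, 0.772, 0.636, 0.001]
wrist_force: [-0.1, 0.9, -0.7]
width: 0.0852
grip_force: 0.0
```

```bash
cat >> h.py <<'E'
def look():
    """wrist: grip outlines -> for each: connector-end edge mid (z=.036), tip dir angle"""
    c=cam('wrist'); m=masks(c)
    g=cv2.morphologyEx(((m['red']|m['yel'])*255).astype('u1'),cv2.MORPH_CLOSE,np.ones((5,5)))>0
    for a,ce,q in blobs(g.astype('u1'),900):
        if (m['red'].astype(bool)&q).sum()<300: continue
        y=np.argwhere((m['yel']>0)&q)[:,::-1]
        if len(y)<40: continue
        W=ray(c,np.argwhere(q)[:,::-1],.036)[:,:2]; B=ray(c,y,.036)[:,:2]
        b=B.mean(0); u,sv,vt=np.linalg.svd(B-b,full_matrices=False); L=np.array([-vt[0][1],vt[0][0]])
        if L@(W.mean(0)-b)<0: L=-L
        t=(W-b)@L; n=(W-b)@vt[0]
        print('px',ce.round(),'n',a,'band',b.round(4),'ang %.1f'%np.degrees(np.arctan2(L[1],L[0])),'conn end %.1f taper end %.1f mm'%(np.percentile(t,1)*1000,np.percentile(t,99)*1000),'width %.1f'%((np.percentile(n,99)-np.percentile(n,1))*1000),'mid',(b+L*(np.percentile(t,1)+.025)).round(4))
    return c
E
python3 - <<'E'
from h import *
c=look(); go(.562,.125,.1,-11)
s=cam('scene'); f=s['frame']; X=np.array([.628,.251,0]); q=proj(s,[X+[0,0,.132]])[0]; print(q.round(1))
x,y=map(int,q); h=cv2.cvtColor(f,cv2.COLOR_RGB2HSV)[y-12:y+14,x-12:x+12]
for r,row in enumerate(h): print(y-12+r,''.join('R' if (H<9 or H>170) and S>130 else 'Y' if 24<=H<36 and S>130 else 'G' if 9<=H<24 and S>110 else '.' for H,S,V in row))
E
```

```text
px [355.  20.] n 3368 band [0.6411 0.2524] ang 74.4 conn end -16.2 taper end 19.1 mm width 61.4 mid [0.6434 0.2608]
px [282. 212.] n 1731 band [0.5561 0.1096] ang 74.9 conn end -9.1 taper end 40.4 mm width 36.5 mid [0.5603 0.1249]
t=47.12 pos [0.5625 0.1302 0.1187] yaw -11.0 -> turn -0.000 d [-5.3  0.5 18.6] q [-0.63  0.57  0.45  2.04 -0.42  0.62 -0.09] F [ 0.1  0.  -0.1] w 0.0854
[385.2 163.6]
151 ........................
152 ........................
153 ........................
154 ........................
155 ........................
156 ........................
157 ........................
158 ........................
159 ........................
160 ........................
161 ..........G.............
162 ........RGGGYGG.........
163 .......RRGGYYYYG........
164 ......RRRGGYYYYGG.......
165 .....RRRRGGGYYYGGR......
166 ....RRRRRGGGGGGGRRRR....
167 ...RRRRRRGGGGGGGRRRRR...
168 .RRRRRRRRGGGGGGRRRRRR...
169 GRRRRRRRRRGGGGGRRRRRRG..
170 GGRRRRRRRRRGRGRRRRRRG...
171 GGGRRRRRRRRRRRRRRRRGG...
172 GGGGGGRRRRRRRRRRRRGG....
173 GGGGGGGGRRRRRRRRRGGG....
174 RGGGGGGGGRRRRRRRGGG.....
175 RRRGGGGGGGGRRRRRGGR.....
176 RRRRGGGGGGGGGGGGGGR.....
```

Head 1 stays seated. Grasping head 2, lower this time.

>>> arm_command([
  [[-6, -1, 20], 0.052, 1],
  [[-6, 0, 30], 0, 1],
  [[0, 0, 40], 0, 1],
  [[0, 0, 30], 0, 1],
  [[0, 0, 20], 0, 1],
  [[0, 0, 5], 0, 1],
  [[0, 0, 0], 0, 0.55],
  [[0, 0, 0], 0, 0.5],
  [[0, 0, 0], 0, 0.5],
  [[0, 0, 0], 0, 0],
  [[0, 0, 0], 0, 0],
  [[0, 0, 0], 0, 0],
])

```text
time: 48.68
position: [0.559, 0.1178, -0.026]
tool_rot: [0.0, 0.788, 0.615, 0.001]
wrist_force: [-0.2, -0.0, 6.0]
width: 0.0356
grip_force: 60.1
```

>>> arm_command([
  [[0, 0, -6], 0, 0],
  [[0, 0, -30], 0, 0],
  [[0, 0, -50], 0, 0],
  [[0, 0, -45], 0, 0],
  [[0, 0, 0], -0.14, 0],
  [[0, 0, 0], -0.15, 0],
  [[0, 0, 0], 0, 0],
])

```text
time: 49.55
position: [0.5579, 0.1177, 0.1045]
tool_rot: [-0.0, 0.691, 0.723, 0.0]
wrist_force: [-0.3, 0.6, -1.2]
width: 0.0352
grip_force: 60.1
```

Run:
```python
from h import *
s,p,R=pose(); print(s['grip_force'])
c=cam('wrist'); m=masks(c); g=(m['red']|m['yel'])
rows=np.median([np.where(g[150:,x])[0].max()+150 for x in range(270,290)]); top=np.median([np.where(g[:360,x])[0].min() for x in range(270,290)])
for z in(-64,-58): print(at(c,[(280,rows),(280,top)],2,z).round(1).tolist())
go(.4934,.2925,.03,2.7)
```

```text
60.05023956298828
[[-14.9, 0.5, -64.0], [32.2, 0.4, -64.0]]
[[-19.6, 0.5, -58.0], [30.1, 0.4, -58.0]]
t=49.60 pos [0.5579 0.1176 0.1042] yaw 2.4 -> turn -0.005 d [177.7 -56.2  74.3] q [-0.56  0.58  0.37  2.06 -0.38  0.57  0.12] F [ 0.3 -0.2 -1.9] w 0.0351
```

>>> arm_command([
  [[29, -9, 0], 0, 0],
  [[30, -10, 0], 0, 0],
  [[30, -10, 0], 0, 0],
  [[30, -9, 0], 0, 0],
  [[30, -9, 0], 0, 0],
  [[28, -9, 0], 0, 0],
  [[0, 0, 0], 0, 0],
  [[0, 0, 35], 0, 0],
  [[0, 0, 30], 0, 0],
  [[0, 0, 9], 0, 0],
  [[0, 0, 0], 0, 0],
])

```text
time: 50.98
position: [0.4946, 0.2911, 0.0299]
tool_rot: [0.0, 0.692, 0.722, -0.0]
wrist_force: [0.4, -1.0, -1.3]
width: 0.0349
grip_force: 60.0
```

Run:
```python
from h import *
go(.4934,.292,.024,2.7)
```

```text
t=50.98 pos [0.4946 0.2911 0.0299] yaw 2.5 -> turn -0.004 d [ 0.9 -1.1  5.9] q [-0.84  0.69  0.31  2.09 -0.48  0.43 -0.11] F [ 0.4 -1.  -1.3] w 0.0349
```

>>> arm_command([
  [[0, 0, 3], 0, 0],
  [[0, 0, 3], 0, 0],
  [[0, 0, 3], 0, 0],
  [[0, 0, 3], 0, 0],
  [[0, 0, 0], 0, 0],
])

```text
time: 51.6
position: [0.495, 0.2933, 0.0196]
tool_rot: [-0.0, 0.691, 0.723, 0.002]
wrist_force: [-3.1, 2.3, 14.6]
width: 0.0355
grip_force: 63.4
```

>>> arm_command([
  [[0, 0, 2], 0, 0],
  [[0, 0, 2], 0, 0],
  [[0, 0, 2], 0, 0],
  [[0, 0, 2], 0, 0],
  [[0, 0, 0], 0, 0],
])

```text
time: 52.22
position: [0.495, 0.2942, 0.0119]
tool_rot: [-0.001, 0.691, 0.723, 0.002]
wrist_force: [-3.4, 4.1, 17.8]
width: 0.0352
grip_force: 67.3
```

Yielding steadily; continuing.

>>> arm_command([
  [[0, 0, 2], 0, 0],
  [[0, 0, 2], 0, 0],
  [[0, 0, 2], 0, 0],
  [[0, 0, 0], 0, 0],
])

```text
time: 52.72
position: [0.495, 0.294, 0.0059]
tool_rot: [-0.0, 0.691, 0.723, 0.002]
wrist_force: [-2.8, 3.3, 17.2]
width: 0.0353
grip_force: 68.4
```

>>> arm_command([
  [[0, 0, 2], 0, 0],
  [[0, 0, 2], 0, 0],
  [[0, 0, 0], 0, 0],
])

```text
time: 53.1
position: [0.4959, 0.294, 0.0019]
tool_rot: [0.0, 0.691, 0.723, 0.003]
wrist_force: [-1.0, 4.3, 14.4]
width: 0.0353
grip_force: 68.7
```

Run:
```python
from h import *
def hp(th,e=8,off=8):
    t=np.radians(th); a=np.array([np.cos(t),0,np.sin(t)]); u=np.array([np.sin(t),0,-np.cos(t)]); Q=np.array([0,0,-52.])
    return Q-off*u+(70+e)*a+9*u
c=cam('wrist'); s,p,R=pose(); print(p.round(4),prof(c)); print([(t,proj(c,[p+R@hp(t)/1000])[0,1].round(1)) for t in range(20,70,5)])
```

```text
[0.496  0.2941 0.0019] [(117, 8), (118, 11), (207, -9), (208, -35), (209, -45), (210, -19)]
[(20, np.float64(106.0)), (25, np.float64(112.4)), (30, np.float64(119.4)), (35, np.float64(126.9)), (40, np.float64(134.9)), (45, np.float64(143.2)), (50, np.float64(151.7)), (55, np.float64(160.6)), (60, np.float64(169.7)), (65, np.float64(178.9))]
```

```bash
cat >> h.py <<'E'
from scipy.optimize import least_squares
def fit(tiprow=None,lo=60,cam_=None,guess=(5,-45,40)):
    c=cam_ or cam('wrist'); s,p,R=pose(); f=cv2.cvtColor(c['frame'],cv2.COLOR_RGB2HSV)
    H,S,V=[f[:,:,i].astype(int) for i in range(3)]; g=(((H<36)|(H>170))&(S>120)&(V>70))
    yel=((H>=22)&(H<36)&(S>140)&(V>120)); yr=np.where(yel[:,276:284].mean(1)>.5)[0]
    gr=np.where(g[:,276:284].mean(1)>.5)[0]; tap=gr.min()
    wid=[]   # face width at rows between taper end and band
    for r in range(tap+6,yr.max()+1,3):
        w=np.where(g[r,200:360])[0]+200; w=w[(abs(w-280)<60)]; wid.append((r,w.max()-w.min()+1))
    def model(q):
        x,z,th=q; t=np.radians(th); a=np.array([np.cos(t),0,np.sin(t)]); u=np.array([np.sin(t),0,-np.cos(t)]); m=np.array([x,0,z])
        pr=lambda P: proj(c,[p+R@np.array(P)/1000])[0]
        res=[pr(m+25*a+18*u)[1]-tap]
        if tiprow: res.append(pr(m+70*a+9*u)[1]-tiprow)
        B0,B1=pr(m+(-25+BA)*a+18*u)[1],pr(m+(-25+BB)*a+18*u)[1]
        res+= [B0-yr.max()-.5, B1-yr.min()+.5]
        return np.array(res)
    r=least_squares(model,guess); x,z,th=r.x; t=np.radians(th)
    print('rows tap %d band %d-%d'%(tap,yr.min(),yr.max()),'mid',r.x[:2].round(1),'tilt %.1f'%th,'tip',np.round([x+70*np.cos(t),z+70*np.sin(t)],1),'res',r.fun.round(1)); return r.x
BA,BB=4.5,13.
E
python3 - <<'E'
import h; from h import *
fit(118); 
for h.BA,h.BB in((4,12),(5,13),(6,14),(7,15)): fit(118)
fit(None)
E
```

```text
rows tap 210 band 300-321 mid [  1.1 -32.6] tilt 23.8 tip [65.1 -4.3] res [-0.1  0.  -0.3  0.4]
rows tap 210 band 300-321 mid [  0.8 -30.6] tilt 23.1 tip [65.2 -3.1] res [-0.4  0.1 -1.   1.3]
rows tap 210 band 300-321 mid [  1.3 -33.8] tilt 24.5 tip [65.  -4.7] res [-0.3  0.1 -0.7  0.9]
rows tap 210 band 300-321 mid [  1.9 -37.1] tilt 25.9 tip [64.8 -6.4] res [-0.2  0.  -0.4  0.6]
rows tap 210 band 300-321 mid [  2.4 -40.4] tilt 27.3 tip [64.6 -8.3] res [-0.1  0.  -0.2  0.2]
rows tap 210 band 300-321 mid [  2.  -41.5] tilt 30.7 tip [62.2 -5.8] res [-0.  0.  0.]
```

>>> arm_command([
  [[0, 0, 2], 0, 0],
  [[0, 0, 2], 0, 0],
  [[0, 0, 2], 0, 0],
  [[0, 0, 0], 0, 0],
])

```text
time: 53.95
position: [0.497, 0.2946, -0.0014]
tool_rot: [-0.0, 0.691, 0.723, 0.004]
wrist_force: [-4.7, 1.6, 49.0]
width: 0.0352
grip_force: 73.0
```

```bash
sed -i 's/^BA,BB=.*/BA,BB=5,13.2/' h.py
python3 - <<'E'
from h import *
c=cam('wrist'); q=prof(c); print(q); fit(q[0][0]+1,cam_=c)
E
```

```text
[(121, 9), (207, -14), (208, -38), (209, -41), (210, -12), (211, 7)]
rows tap 210 band 299-320 mid [  0.5 -33.3] tilt 27.2 tip [62.7 -1.3] res [-0.2  0.  -0.5  0.6]
```

The tip has met the bench, so this stage is limited to a tilt of about 28°. Moving to the −y wall of cup 3 for the second stage.

>>> arm_command([
  [[0, 0, -22], 0, 0],
  [[0, 0, -40], 0, 0],
  [[0, 0, -40], 0, 0],
  [[-30, 0, 0], 0, 0],
  [[-38, 0, 0], 0, 0],
  [[-38, 0, 0], 0, 0],
  [[-38, 0, 0], 0, 0],
  [[0, 0, 0], 0, 0],
  [[0, 0, 40], 0, 0],
  [[0, 0, 35], 0, 0],
  [[0, 0, 10], 0, 0],
  [[0, 0, 0], 0, 0],
])

```text
time: 55.5
position: [0.5007, 0.1484, 0.0109]
tool_rot: [-0.0, 0.691, 0.723, -0.0]
wrist_force: [0.1, -0.1, -2.1]
width: 0.0351
grip_force: 66.7
```

Run:
```python
from h import *
go(.4985,.154,.014,2.7); c=cam('wrist'); q=prof(c); print(q, arm.get_state()['grip_force'])
```

```text
t=55.50 pos [0.5007 0.1484 0.0109] yaw 2.6 -> turn -0.002 d [ 5.7 -2.  -3.1] q [-0.54  0.68  0.22  2.21 -0.5   0.29  0.15] F [ 0.1 -0.1 -2.1] w 0.0351
[(75, -30), (81, 31), (90, -23), (91, -37), (208, -45), (209, -49)] 66.71537160873413
```

>>> arm_command([
  [[5, -2, -3], 0, 0],
  [[4, 0, -2], 0, 0],
  [[4, 0, -3], 0, 0],
  [[4, 0, -4], 0, 0],
  [[3, 0, -4], 0, 0],
  [[0, 0, 0], 0, 0],
])

```text
time: 56.3
position: [0.4977, 0.1662, 0.0272]
tool_rot: [0.001, 0.692, 0.722, -0.001]
wrist_force: [1.0, -6.9, -1.6]
width: 0.0352
grip_force: 66.2
```

>>> arm_command([
  [[3, 0, -4], 0, 0],
  [[3, 0, -4], 0, 0],
  [[3, 0, -4], 0, 0],
  [[0, 0, 0], 0, 0],
])

```text
time: 56.8
position: [0.4972, 0.175, 0.0391]
tool_rot: [0.001, 0.692, 0.722, -0.001]
wrist_force: [0.4, -6.5, -2.5]
width: 0.0354
grip_force: 65.9
```

>>> arm_command([
  [[4, 0, -4], 0, 0],
  [[4, 0, -3], 0, 0],
  [[3, 0, -3], 0, 0],
  [[4, 0, -3], 0, 0],
  [[4, 0, -3], 0, 0],
  [[4, 0, -3], 0, 0],
  [[0, 0, 0], 0, 0],
])

```text
time: 57.68
position: [0.4959, 0.1983, 0.058]
tool_rot: [0.0, 0.691, 0.722, -0.001]
wrist_force: [0.0, -5.8, -2.1]
width: 0.0356
grip_force: 66.1
```

>>> arm_command([
  [[4, 0, -2], 0, 0],
  [[4, 0, -2], 0, 0],
  [[5, 0, -2], 0, 0],
  [[4, 0, -1], 0, 0],
  [[4, 0, -1], 0, 0],
  [[0, 0, 0], 0, 0],
])

```text
time: 58.42
position: [0.4948, 0.2183, 0.0657]
tool_rot: [0.001, 0.692, 0.722, -0.002]
wrist_force: [0.1, -9.2, -4.4]
width: 0.0352
grip_force: 66.1
```

>>> arm_command([
  [[4, 0, -1], 0, 0],
  [[3, 0, 0], 0, 0],
  [[0, 0, 0], 0, 0],
])

```text
time: 58.8
position: [0.4945, 0.2249, 0.0669]
tool_rot: [0.001, 0.692, 0.722, -0.002]
wrist_force: [-0.4, -9.8, -2.0]
width: 0.0353
grip_force: 66.4
```

Run:
```python
from h import *
s,p,R=pose(); print(p.round(4),np.round(s['wrist_force'],1)); asc('scene',.045,18,18); asc('top',.045,16,12,4)
```

```text
[0.4945 0.2249 0.0669] [-0.4 -9.8 -2. ]
scene P [332.2 151.6] conn end [333.2 143.4] tip [329.5 173.4] cols from 314
131 ..##################################
132 .#################################..
133 #################...##############..
134 ################.....#############..
135 ###############..+++..###########...
136 ##############..+++++.###########...
137 ##############RRGGGGGG.##########...
138 #############RRGGYYYGGG##########...
139 ###########.RRRGGYYYYGG##########...
140 #########...RRRGGGYYGGG##########...
141 #########.+RRRRGGGGGGGGR#########...
142 ..######.+RRRRRGGGGGGGRRR########...
143 ........RRRRRRRGGGGGGRRRR###########
144 ++++++..RRRRRRRRGGGGGRRRR###########
145 +++++++.RRRRRRRRRGGGRRRRR###########
146 ++++++++GGRRRRRRRRRRRRRRR###########
147 ++++++++GGGGRRRRRRRRRRRRR.##########
148 ++++++++GGGGGRRRRRRRRRRR.###########
149 ++++++++GGGGGGGRRRRRRRRR..#########.
150 ++++++++RGGGGGGGGRRRRGG....#######..
151 ++++++++RRRGGGGGGGGGGGG....#######..
152 ++++++++RRRRGGGGGGGGGGG....#######..
153 +++++++.RRRRRRGGGGGGGGG....########.
154 +++++...RRRRRRRRGGGGGGR...##########
[... 755 characters left out ...]
9 ..#...####...+.####RRG...#######
210 ...#..####...+.####RRGG..#######
211 ...#..###....+.####RRGGR..######
212 ...##.###...+..####RRGGRR.######
213 ...######...+..####RRGGRR.######
214 ....#####...+.####RRRGGRR.######
215 ....####...+..####RRRRGRR.######
216 ....####..+..#####RRRRGRR.######
217 .....##..++..####RRRRRGRR.######
218 .........+..#####RRRRRGRR.######
219 ........+..#####RRRRRRGRR.######
220 .......+..######RRRRRRGRR.######
221 .........#######RRRRRGGRR.######
222 ........########RRRGGGGRR.######
223 .......##########.RGGRRR..######
224 ....#############.........######
225 ...##############.........######
226 ..###############.........######
227 .####..##########.........######
```

>>> arm_command([
  [[-5, 0, -5], 0, 0],
  [[0, 0, -15], 0, 0],
  [[0, 0, -15], 0, 0],
  [[10, -20, 0], 0, 0],
  [[10, -22, 0], 0, 0],
  [[9, -22, 0], 0, 0],
  [[0, 0, 0], 0, 0],
  [[0, 0, 0], 0, 0],
])

```text
time: 59.9
position: [0.4301, 0.2496, 0.1022]
tool_rot: [0.0, 0.691, 0.723, 0.0]
wrist_force: [1.1, 0.8, -2.1]
width: 0.0352
grip_force: 66.2
```

```bash
cat >> h.py <<'E'
def conn(n='scene',zr=.083,g=14):
    """connector end (bright gold) pixel near expected; returns px"""
    c=cam(n); s,p,R=pose(); x,y=map(int,proj(c,[p+[0,0,zr]])[0]); f=cv2.cvtColor(c['frame'],cv2.COLOR_RGB2HSV)[y-g:y+g,x-g:x+g].astype(int)
    m=(f[:,:,0]>=23)&(f[:,:,0]<36)&(f[:,:,1]>110)&(f[:,:,2]>120); n_,l,st,ce=cv2.connectedComponentsWithStats(m.astype('u1'))
    out=[(int(st[i,4]),(ce[i]+[x-g,y-g]).round(1)) for i in range(1,n_) if st[i,4]>3]; return c,out
E
python3 - <<'E'
from h import *
s,p,R=pose(); c,o=conn(); print(p.round(4),o)
for a,px in o:
    for zr in(.077,.083,.089): print(zr,((ray(c,[px],p[2]+zr)[0]-p)*1000).round(1))
w=cam('wrist'); print('cup4 ring',proj(w,[(.430+.0175*np.cos(a),.2417+.0175*np.sin(a),.06) for a in np.arange(0,6.2,np.pi/2)]).round().tolist())
f=cv2.cvtColor(w['frame'],cv2.COLOR_RGB2HSV)
for r in range(150,262,4):
    print(r,''.join('R' if (H<9 or H>170) and S>130 and V>70 else str(min(V//26,9)) for H,S,V in f[r,225:337:2].astype(int)))
E
```

```text
[0.4301 0.2496 0.1022] [(10, array([318.8, 111. ]))]
0.077 [-4.1 -1.1 77. ]
0.083 [ 0.3 -7.  83. ]
0.089 [  4.6 -12.9  89. ]
cup4 ring [[303.0, 233.0], [279.0, 207.0], [253.0, 231.0], [277.0, 255.0]]
150 22222222222222222222222222222222222222222222222222222222
154 22222222222222222222222222222222222222222222222222222222
158 22222222222222222222222222222222222222222222222222222222
162 22222222222222222222222222222222222222222222222222222222
166 22222222222222222222222222222222222222222222222222222222
170 22255555666666666666666666666666666666666666666666666666
174 22588888888888888888888888888888888888888888888888888888
178 22388555578888888888888888888888888888888888888888888888
182 22388555588888888888888888888888888888888888888888888888
186 22288888888888888888888888888888888888888888888888888888
190 22288888888888888888888888888888888888888888888888888888
194 22288888888888888888888888888888888888888888888888888888
198 22288888888888888888888888778888888888888888888888888888
202 22288888888888888888887666666666888888888888888888888888
206 22298888888888888888789999999999768888888888888888888888
210 22288888888888888889999999999999999888888888888888888888
214 22278888888888889999979999999999899999888888888888888888
218 22258888888888899986766999999999998899988888888888888888
222 22248888888888999777666677898889999889998888888888888888
226 22238888888889998676666777888889999999998888888888888888
230 22238888888888997666666777767889999999999888888888888888
234 22238888888889997776666655555555799999999888888888888888
238 22228874448888999666666555555555558999998888888888888888
242 22228855556888899976665555555555555899988888888888888888
246 2233888768RRRRRRRRRRRRRRRRRRRRRRRRRRRRRRRRRRR88888888888
250 355556222RRRRRRRRRRRRRRRRRRRRRRRRRRRRRRRRRRRRR3336666653
254 555555223RRRRRRRRRRRRRRRRRRRRRRRRRRRRRRRRRRRRRR334666664
258 55655233RRRRRRRRRRRRRRRRRRRRRRRRRRRRRRRRRRRRRRR333566666
```

The connector end is 7 mm to −y and the tip about 12 mm to −y of the TCP, so the head is upright within about 3°. Centring and lowering into cup 4.

>>> arm_command([
  [[4, 0, 0], 0, 0],
  [[0, 0, 8], 0, 0],
  [[0, 0, 8], 0, 0],
  [[0, 0, 4], 0, 0],
  [[0, 0, 3], 0, 0],
  [[0, 0, 0], 0, 0],
])

```text
time: 60.75
position: [0.43, 0.2529, 0.0788]
tool_rot: [0.0, 0.691, 0.723, -0.0]
wrist_force: [-0.0, 0.1, -2.0]
width: 0.0349
grip_force: 66.2
```

>>> arm_command([
  [[0, 0, 3], 0, 0],
  [[0, 0, 3], 0, 0],
  [[0, 0, 3], 0, 0],
  [[0, 0, 0], 0, 0],
])

```text
time: 61.25
position: [0.4299, 0.253, 0.0698]
tool_rot: [-0.0, 0.691, 0.723, -0.0]
wrist_force: [0.5, 0.2, -1.2]
width: 0.0353
grip_force: 66.2
```

>>> arm_command([
  [[0, 0, 3], 0, 0],
  [[0, 0, 3], 0, 0],
  [[0, 0, 3], 0, 0],
  [[0, 0, 0], 0, 0],
])

```text
time: 61.75
position: [0.4299, 0.2529, 0.0607]
tool_rot: [0.0, 0.691, 0.723, -0.0]
wrist_force: [-0.1, 0.3, -2.4]
width: 0.0354
grip_force: 66.2
```

>>> arm_command([
  [[0, 0, 3], 0, 0],
  [[0, 0, 2], 0, 0],
  [[0, 0, 2], 0, 0],
  [[0, 0, 0], 0, 0],
])

```text
time: 62.25
position: [0.4299, 0.2521, 0.0538]
tool_rot: [0.0, 0.691, 0.723, -0.001]
wrist_force: [-0.2, -6.2, -0.7]
width: 0.0353
grip_force: 66.7
```

>>> arm_command([
  [[-1, 0, 2], 0, 0],
  [[-1, 0, 2], 0, 0],
  [[0, 0, 0], 0, 0],
])

```text
time: 62.62
position: [0.4298, 0.2511, 0.0497]
tool_rot: [-0.0, 0.691, 0.723, -0.0]
wrist_force: [-1.2, -2.3, -2.6]
width: 0.0354
grip_force: 66.5
```

>>> arm_command([
  [[-1, 0, 2], 0, 0],
  [[0, 0, 2], 0, 0],
  [[0, 0, 0], 0, 0],
])

```text
time: 63.0
position: [0.4298, 0.2507, 0.0469]
tool_rot: [-0.001, 0.691, 0.723, 0.001]
wrist_force: [-4.7, -1.2, 16.4]
width: 0.0352
grip_force: 68.8
```

>>> arm_command([
  [[0, 0, 1], 0, 0],
  [[0, 0, 0], 0, 0.6],
  [[0, 0, 0], 0, 1],
  [[0, 0, 0], 0, 1],
  [[0, 0, 0], 0, 1],
  [[0, 0, -20], 0, 1],
  [[0, 0, -30], 0, 1],
  [[0, 0, -20], 0.06, 1],
  [[-35, 5, 0], 0, 1],
  [[-35, 5, 0], 0, 1],
  [[-35, 5, 0], 0, 1],
  [[-35, 5, 0], 0, 1],
  [[-35, 5, 0], 0, 1],
  [[-35, 5, 0], 0, 1],
  [[-35, 5, 0], 0, 1],
  [[-35, 5, 0], 0, 1],
  [[-35, 5, 0], 0, 1],
  [[-35, 5, 0], 0, 1],
  [[0, 0, 0], 0, 1],
  [[0, 0, 0], 0, 1],
])

```text
time: 65.5
position: [0.4746, -0.1002, 0.1148]
tool_rot: [-0.0, 0.712, 0.702, -0.0]
wrist_force: [0.1, 0.7, -0.0]
width: 0.0855
grip_force: 0.0
```

Run:
```python
from h import *
look(); go(.475,-.1,.1,-1)
s=cam('scene'); f=cv2.cvtColor(s['frame'],cv2.COLOR_RGB2HSV).astype(int)
for X in((.628,.251),(.430,.2417)):
    q=proj(s,[(*X,.132)])[0]; x,y=map(int,q); w=f[y-9:y+9,x-9:x+9]; m=(w[:,:,0]>=23)&(w[:,:,0]<36)&(w[:,:,1]>110); print('pred',q.round(1),'seen',(np.argwhere(m)[:,::-1].mean(0)+[x-9,y-9]).round(1),m.sum())
```

```text
t=65.55 pos [ 0.4746 -0.0997  0.1148] yaw -0.8 -> turn 0.003 d [-0.3  0.4 14.8] q [-0.17  0.48  0.36  2.24 -0.37  0.48  0.47] F [ 0.5  0.3 -0.1] w 0.0852
pred [385.2 163.6] seen [385.9 163.4] 15
pred [317.2 127.8] seen [317.6 127.9] 11
```

Both heads are seated (connector ends within 1 px of prediction). The third head isn't in the wrist view, so I'm locating it.

Run:
```python
from h import *
for n in('top','scene','wrist'):
    c=cam(n); m=masks(c)
    for a,ce,q in blobs(m['red'],25): print(n,a,ce.round(),ray(c,[ce],.02)[0].round(3))
    for a,ce,q in blobs(m['yel'],15): print('   yel',a,ce.round(),ray(c,[ce],.03)[0].round(3))
```

```text
top 137 [187. 167.] [0.65  0.272 0.02 ]
top 42 [193. 173.] [0.634 0.255 0.02 ]
top 140 [189. 241.] [0.434 0.261 0.02 ]
   yel 20 [186. 166.] [0.65  0.273 0.03 ]
   yel 500 [359. 175.] [ 0.621 -0.231  0.03 ]
   yel 22 [188. 240.] [0.435 0.264 0.03 ]
   yel 28 [245. 244.] [0.423 0.099 0.03 ]
   yel 1618 [ 28. 382.] [0.039 0.711 0.03 ]
scene 102 [317. 134.] [0.371 0.323 0.02 ]
scene 132 [316. 145.] [0.397 0.286 0.02 ]
scene 116 [384. 170.] [0.593 0.333 0.02 ]
scene 128 [380. 181.] [0.608 0.294 0.02 ]
scene 264 [240. 245.] [ 0.477 -0.092  0.02 ]
scene 70 [229. 254.] [ 0.475 -0.126  0.02 ]
   yel 850 [317.  32.] [0.042 0.724 0.03 ]
   yel 15 [317. 128.] [0.364 0.333 0.03 ]
   yel 22 [385. 164.] [0.589 0.343 0.03 ]
   yel 39 [279. 187.] [0.433 0.094 0.03 ]
   yel 20 [216. 225.] [ 0.399 -0.094  0.03 ]
   yel 73 [232. 249.] [ 0.477 -0.117  0.03 ]
   yel 25 [225. 256.] [ 0.479 -0.138  0.03 ]
   yel 1145 [240. 320.] [ 0.613 -0.224  0.03 ]
wrist 1705 [281. 204.] [ 0.476 -0.101  0.02 ]
wrist 252 [279. 237.] [ 0.474 -0.131  0.02 ]
   yel 29 [465. 308.] [ 0.647 -0.202  0.03 ]
```

Run:
```python
from h import *
c=cam('wrist'); m=masks(c)['red']; g=m.copy(); g[:,:230]=0; g[:,330:]=0
def mid(r):
    w=np.where(g[r])[0]; return (w.min()+w.max())/2
rows=np.where(g.sum(1)>15)[0]; big=[r for r in rows if r<225]
A=ray(c,[(mid(r),r) for r in big[12:]],.036)[:,:2]; L=np.polyfit(A[:,1],A[:,0],1); print('axis ang',round(np.degrees(np.arctan2(1,L[0])),1))
e=ray(c,[(mid(rows.max()-2),rows.max())],.036)[0]; print('rows',rows.min(),rows.max(),'conn end',e.round(4),'taper end',ray(c,[(281,rows.min())],.036)[0].round(4))
u=np.array([L[0],1])/np.hypot(L[0],1); g8=e[:2]+u*.017; print('grasp pt',g8.round(4)); go(*g8,-.028,np.degrees(np.arctan2(1,L[0]))-90)
```

```text
axis ang 89.2
rows 182 240 conn end [ 0.4742 -0.1279  0.036 ] taper end [ 0.4765 -0.0793  0.036 ]
grasp pt [ 0.4745 -0.1109]
t=65.80 pos [ 0.4749 -0.0999  0.115 ] yaw -0.8 -> turn 0.000 d [-11.   -0.2 143. ] q [-0.17  0.48  0.36  2.24 -0.37  0.48  0.47] F [0.1 0.6 0.5] w 0.0854
```

>>> arm_command([
  [[-6, 0, 20], 0, 1],
  [[-5, 0, 30], 0, 1],
  [[0, 0, 40], 0, 1],
  [[0, 0, 30], 0, 1],
  [[0, 0, 17], 0, 1],
  [[0, 0, 5], 0, 1],
  [[0, 0, 0], 0, 0.55],
  [[0, 0, 0], 0, 0.5],
  [[0, 0, 0], 0, 0.5],
  [[0, 0, 0], 0, 0],
  [[0, 0, 0], 0, 0],
  [[0, 0, 0], 0, 0],
])

```text
time: 67.3
position: [0.4752, -0.1116, -0.0261]
tool_rot: [0.001, 0.712, 0.702, 0.001]
wrist_force: [-0.4, 0.5, 8.2]
width: 0.0355
grip_force: 57.9
```

>>> arm_command([
  [[0, 0, -6], 0, 0],
  [[0, 0, -40], 0, 0],
  [[0, 0, -50], 0, 0],
  [[0, 0, -45], -0.06, 0],
  [[25, 3, 0], 0, 0],
  [[36, 4, 0], 0, 0],
  [[36, 4, 0], 0, 0],
  [[36, 4, 0], 0, 0],
  [[36, 4, 0], 0, 0],
  [[36, 4, 0], 0, 0],
  [[36, 4, 0], 0, 0],
  [[36, 4, 0], 0, 0],
  [[36, 4, 0], 0, 0],
  [[36, 4, 0], 0, 0],
  [[36, 3, 0], 0, 0],
  [[15, 2, 0], 0, 0],
  [[0, 0, 0], 0, 0],
  [[0, 0, 0], 0, 0],
])

```text
time: 69.55
position: [0.5006, 0.2881, 0.1141]
tool_rot: [0.0, 0.692, 0.722, -0.0]
wrist_force: [-0.6, -0.6, -1.4]
width: 0.0356
grip_force: 59.4
```

Run:
```python
from h import *
s,p,R=pose(); print(s['grip_force'])
c=cam('wrist'); m=masks(c)['red']; g=m[:,270:290].mean(1)>.5; r=np.where(g)[0]; print(r.min(),r.max(),at(c,[(280,r.max()),(280,r.min())],2,-62).round(1).tolist())
go(.499,.2915,.03,2.7)
```

```text
59.41396698821336
224 339 [[-15.3, 0.4, -62.0], [32.7, 0.4, -62.0]]
t=69.60 pos [0.5007 0.288  0.1141] yaw 2.5 -> turn -0.004 d [ 3.6 -1.5 84.1] q [-0.94  0.59  0.47  2.04 -0.45  0.62 -0.12] F [-0.6 -1.  -2.5] w 0.0353
```

>>> arm_command([
  [[3, -1, 35], 0, 0],
  [[0, 0, 30], 0, 0],
  [[0, 0, 16], 0, 0],
  [[0, 0, 3], 0, 0],
  [[0, 0, 3], 0, 0],
  [[0, 0, 3], 0, 0],
  [[0, 0, 3], 0, 0],
  [[0, 0, 2], 0, 0],
  [[0, 0, 0], 0, 0],
])

```text
time: 70.72
position: [0.5019, 0.2942, 0.0208]
tool_rot: [0.001, 0.691, 0.723, 0.003]
wrist_force: [0.5, 1.0, 12.8]
width: 0.0356
grip_force: 58.6
```

>>> arm_command([
  [[0, 0, 2], 0, 0],
  [[0, 0, 2], 0, 0],
  [[0, 0, 2], 0, 0],
  [[0, 0, 2], 0, 0],
  [[0, 0, 2], 0, 0],
  [[0, 0, 0], 0, 0],
])

```text
time: 71.47
position: [0.5023, 0.2954, 0.0113]
tool_rot: [0.001, 0.691, 0.723, 0.004]
wrist_force: [1.2, 4.3, 15.8]
width: 0.0358
grip_force: 62.9
```

>>> arm_command([
  [[-1, -1, 2], 0, 0],
  [[0, 0, 2], 0, 0],
  [[0, 0, 2], 0, 0],
  [[0, 0, 2], 0, 0],
  [[0, 0, 0], 0, 0],
])

```text
time: 72.1
position: [0.5009, 0.295, 0.0024]
tool_rot: [0.0, 0.69, 0.723, 0.003]
wrist_force: [2.4, 10.2, -6.6]
width: 0.0351
grip_force: 61.5
```

Run:
```python
from h import *
c=cam('wrist'); print(prof(c)); go(.4985,.1485,.011,2.7)
```

```text
[(110, 11), (111, 16), (112, 9), (205, -37), (206, -48), (207, -20)]
t=72.15 pos [0.5002 0.2953 0.002 ] yaw 2.7 -> turn 0.000 d [-146.5   -8.5   -9.7] q [-0.83  0.74  0.3   2.09 -0.57  0.38 -0.02] F [ 1.2 10.7 -9. ] w 0.0358
```

>>> arm_command([
  [[6, 0, 0], 0, 0],
  [[6, 0, 0], 0, 0],
  [[0, 0, 0], 0, 0],
  [[0, 0, -40], 0, 0],
  [[0, 0, -50], 0, 0],
  [[0, 0, 0], 0, 0],
])

```text
time: 72.9
position: [0.4998, 0.3043, 0.094]
tool_rot: [0.001, 0.691, 0.723, 0.003]
wrist_force: [0.3, -0.6, -2.0]
width: 0.0353
grip_force: 62.3
```

Run:
```python
from h import *
c=cam('wrist'); q=prof(c); print(q); s,p,R=pose(); print(p.round(4),s['wrist_force'],s['grip_force'])
m=masks(c)['red']; g=m[:,270:290].mean(1)>.5; r=np.where(g)[0]; print(r.min(),r.max(),'x at -62',at(c,[(280,r.max()),(280,r.min())],2,-62).round(1).tolist())
for t in q[:2]: 
    try: fit(t[0]+1,cam_=c)
    except Exception as e: print(e)
```

```text
[(111, 13), (112, 9), (204, -10), (205, -37), (206, -48), (207, -21)]
[0.4986 0.3042 0.0922] [-0.26169693  0.00915724 -2.93420812] 62.272911071777344
208 337 x at -62 [[-15.8, 1.5, -62.0], [38.0, 1.6, -62.0]]
rows tap 207 band 298-319 mid [  3.4 -36.4] tilt 22.5 tip [68.1 -9.7] res [-0.2  0.  -0.5  0.6]
rows tap 207 band 298-319 mid [  3.2 -36.5] tilt 23.2 tip [67.5 -8.9] res [-0.2  0.  -0.4  0.6]
```

>>> arm_command([
  [[0, 0, -8], 0, 0],
  [[-30, -1, 0], 0, 0],
  [[-40, -2, 0], 0, 0],
  [[-40, -2, 0], 0, 0],
  [[-40, -2, 0], 0, 0],
  [[-6, 0, 0], 0, 0],
  [[0, 0, 0], 0, 0],
  [[0, 0, 40], 0, 0],
  [[0, 0, 38], 0, 0],
  [[0, 0, 11], 0, 0],
  [[0, 0, 0], 0, 0],
])

```text
time: 74.32
position: [0.4978, 0.1481, 0.0096]
tool_rot: [-0.0, 0.691, 0.723, -0.001]
wrist_force: [0.5, 0.2, -1.8]
width: 0.0355
grip_force: 61.9
```

>>> arm_command([
  [[5, -1, -2], 0, 0],
  [[4, 0, -2], 0, 0],
  [[3, 0, -3], 0, 0],
  [[3, 0, -4], 0, 0],
  [[0, 0, 0], 0, 0],
])

```text
time: 74.95
position: [0.4964, 0.1608, 0.0215]
tool_rot: [0.001, 0.692, 0.722, -0.0]
wrist_force: [0.6, -7.5, -3.7]
width: 0.0351
grip_force: 61.4
```

Contact made with the same light force as before; following the arc.

>>> arm_command([
  [[2, 0, -3], 0, 0],
  [[3, 0, -4], 0, 0],
  [[3, 0, -4], 0, 0],
  [[3, 0, -4], 0, 0],
  [[3, 0, -4], 0, 0],
  [[0, 0, 0], 0, 0],
])

```text
time: 75.7
position: [0.4957, 0.1751, 0.0406]
tool_rot: [0.001, 0.691, 0.722, -0.0]
wrist_force: [0.3, -5.8, -4.7]
width: 0.0355
grip_force: 60.9
```

>>> arm_command([
  [[4, 0, -4], 0, 0],
  [[4, 0, -3], 0, 0],
  [[4, 0, -3], 0, 0],
  [[4, 0, -3], 0, 0],
  [[4, 0, -3], 0, 0],
  [[4, 0, -2], 0, 0],
  [[0, 0, 0], 0, 0],
])

```text
time: 76.58
position: [0.4944, 0.1992, 0.0583]
tool_rot: [0.001, 0.691, 0.723, -0.001]
wrist_force: [0.2, -5.3, -4.9]
width: 0.0352
grip_force: 60.8
```

>>> arm_command([
  [[4, 0, -2], 0, 0],
  [[5, 0, -2], 0, 0],
  [[5, 0, -1], 0, 0],
  [[4, 0, -1], 0, 0],
  [[4, 0, -1], 0, 0],
  [[3, 0, 0], 0, 0],
  [[0, 0, 0], 0, 0],
])

```text
time: 77.45
position: [0.4932, 0.223, 0.0654]
tool_rot: [0.001, 0.692, 0.722, -0.001]
wrist_force: [0.1, -8.7, -2.5]
width: 0.0348
grip_force: 61.2
```

>>> arm_command([
  [[2, 0, 0], 0, 0],
  [[0, 0, 0], 0, 0],
  [[-5, 0, -5], 0, 0],
  [[0, 0, -15], 0, 0],
  [[0, 0, -16], 0, 0],
  [[11, 2, 0], 0, 0],
  [[12, 2, 0], 0, 0],
  [[11, 0, 0], 0, 0],
  [[0, 0, 0], 0, 0],
  [[0, 0, 0], 0, 0],
])

```text
time: 78.7
position: [0.4959, 0.2563, 0.1007]
tool_rot: [0.0, 0.691, 0.723, -0.0]
wrist_force: [-0.2, -0.2, -2.2]
width: 0.0353
grip_force: 61.0
```

Run:
```python
from h import *
s,p,R=pose(); c,o=conn(); print(p.round(4),s['grip_force'],o)
for a,px in o:
    for zr in(.080,.084,.088): print(zr,((ray(c,[px],p[2]+zr)[0]-p)*1000).round(1))
w=cam('wrist'); print('ring',proj(w,[(.496+.0175*np.cos(a),.2448+.0175*np.sin(a),.06) for a in np.arange(0,6.2,np.pi/2)]).round().tolist())
f=cv2.cvtColor(w['frame'],cv2.COLOR_RGB2HSV)
for r in range(194,262,3):
    print(r,''.join('R' if (H<9 or H>170) and S>130 and V>70 else str(min(V//26,9)) for H,S,V in f[r,235:327:2].astype(int)))
```

```text
[0.4959 0.2563 0.1007] 61.04362607002258 [(14, array([341.8, 122.6]))]
0.08 [-1.  -5.9 80. ]
0.084 [ 1.5 -9.8 84. ]
0.088 [  3.9 -13.8  88. ]
ring [[304.0, 238.0], [280.0, 213.0], [253.0, 236.0], [277.0, 260.0]]
194 7877777787778877777778787777777777777777777777
197 7877777777777777777777777777778777777777777777
200 7888777777777777777777777777777777777777777777
203 7777777777777777777766567777777777777777777777
206 7777777777777787775555555557777778777777777777
209 7778777777777787655555555555677777777777777777
212 8878777877778776899999999998557777877778777777
215 8788878877777789999999999999996777777778787787
218 7888788887779999979999999998999988778777777777
221 7778878887799996669999999998889998877777777777
224 7788778777999766656999999988888999777777777777
227 8777777778999666666667777888888899977787777777
230 8878777779996666666655445788888889997777777777
233 8887777779996666655554444446888889997777777777
236 7777777789986666555555444444688889997777777777
239 8877777789986666555555544444468889997777777777
242 8777777789996655555454445444446899987777777777
245 7777777RRRRRRRRRRRRRRRRRRRRRRRRRRRRRRR67777777
248 55237RRRRRRRRRRRRRRRRRRRRRRRRRRRRRRRRRRR753355
251 5222RRRRRRRRRRRRRRRRRRRRRRRRRRRRRRRRRRRRR32245
254 5333RRRRRRRRRRRRRRRRRRRRRRRRRRRRRRRRRRRRR32235
257 3333RRRRRRRRRRRRRRRRRRRRRRRRRRRRRRRRRRRRRR3325
260 333RRRRRRRRRRRRRRRRRRRRRRRRRRRRRRRRRRRRRRR2323
```

Head 3 is upright within about 1° and its tip is within 2 mm of cup 3's axis. Lowering.

>>> arm_command([
  [[-2, 0, 8], 0, 0],
  [[0, 0, 8], 0, 0],
  [[0, 0, 5], 0, 0],
  [[0, 0, 3], 0, 0],
  [[0, 0, 3], 0, 0],
  [[0, 0, 0], 0, 0],
])

```text
time: 79.55
position: [0.4962, 0.2547, 0.0738]
tool_rot: [0.0, 0.691, 0.723, -0.0]
wrist_force: [0.5, -0.5, -2.3]
width: 0.0353
grip_force: 61.0
```

>>> arm_command([
  [[0, 0, 3], 0, 0],
  [[0, 0, 3], 0, 0],
  [[0, 0, 3], 0, 0],
  [[0, 0, 3], 0, 0],
  [[0, 0, 3], 0, 0],
  [[0, 0, 0], 0, 0],
])

```text
time: 80.3
position: [0.4961, 0.2546, 0.0587]
tool_rot: [-0.0, 0.691, 0.723, -0.0]
wrist_force: [0.6, -0.3, -2.5]
width: 0.0355
grip_force: 61.0
```

>>> arm_command([
  [[0, 0, 3], 0, 0],
  [[0, 0, 2], 0, 0],
  [[0, 0, 2], 0, 0],
  [[0, 0, 0], 0, 0],
])

```text
time: 80.8
position: [0.4961, 0.2546, 0.0518]
tool_rot: [-0.0, 0.691, 0.723, -0.0]
wrist_force: [-1.5, 0.1, -3.0]
width: 0.0352
grip_force: 61.0
```

>>> arm_command([
  [[0, 0, 2], 0, 0],
  [[0, 0, 2], 0, 0],
  [[0, 0, 0], 0, 0],
])

```text
time: 81.18
position: [0.4957, 0.2544, 0.0482]
tool_rot: [-0.0, 0.691, 0.723, -0.0]
wrist_force: [-3.6, -1.4, 4.4]
width: 0.0357
grip_force: 62.0
```

>>> arm_command([
  [[0, 0, 1], 0, 0],
  [[0, 0, 1], 0, 0],
  [[0, 0, 0], 0, 0],
])

```text
time: 81.55
position: [0.4957, 0.2545, 0.0479]
tool_rot: [-0.001, 0.691, 0.723, 0.0]
wrist_force: [-7.7, -2.9, 28.8]
width: 0.0353
grip_force: 65.0
```

Fully home with a firm stop. I'll release with a small opening, because of the neighbour, then rise.

>>> arm_command([
  [[0, 0, -1], 0, 0.52],
  [[0, 0, 0], 0, 0.52],
  [[0, 0, 0], 0, 0.52],
  [[0, 0, -15], 0, 0.52],
  [[0, 0, -30], 0, 0.52],
  [[0, 0, -35], 0, 0.52],
  [[0, 0, -20], 0, 0],
  [[-40, 0, 0], 0, 0],
  [[-40, 0, 0], 0, 0],
  [[0, 0, 0], 0, 0],
])

```text
time: 82.8
position: [0.5001, 0.1716, 0.1482]
tool_rot: [0.0, 0.693, 0.721, 0.0]
wrist_force: [0.2, 0.0, -0.2]
width: 0.0
grip_force: 0.0
```

```bash
cat > chk.py <<'E'
from h import *
for n in('scene','top'):
  s=cam(n); f=cv2.cvtColor(s['frame'],cv2.COLOR_RGB2HSV).astype(int)
  for X in((.628,.2511),(.496,.2448),(.430,.2417)):
    q=proj(s,[(*X,.132)])[0]; x,y=map(int,q); w=f[y-9:y+9,x-9:x+9]; m=(w[:,:,0]>=23)&(w[:,:,0]<36)&(w[:,:,1]>110); print(n,'pred',q.round(1),'seen',(np.argwhere(m)[:,::-1].mean(0)+[x-9,y-9]).round(1) if m.any() else None,m.sum())
  for a,ce,q in blobs(masks(s)['yel'],300): print('yel',a,ray(s,[ce],.045)[0].round(3))
  h=f; b=((h[:,:,0]>98)&(h[:,:,0]<125)&(h[:,:,1]>200)&(h[:,:,2]>190)).astype('u1')
  for a,ce,q in blobs(b,1000): print('blue',a,ray(s,cv2.boxPoints(rect(q)),.01)[:,:2].round(3).tolist())
E
python3 - <<'E'
import chk; from h import *
go(.617,-.228,.06)
E
```

```text
scene pred [385.2 163.6] seen [385.5 163.7] 14
scene pred [338.7 139.1] seen [338.9 139.5] 15
scene pred [317.2 127.8] seen None 0
yel 1145 [ 0.618 -0.228  0.045]
blue 3568 [[0.389, -0.47], [0.375, -0.404], [0.633, -0.382], [0.636, -0.442]]
top pred [185.5 165.7] seen None 0
top pred [186.9 214.8] seen None 0
top pred [187.7 239.9] seen [190.5 241. ] 2
yel 500 [ 0.617 -0.228  0.045]
blue 1506 [[0.627, -0.383], [0.637, -0.443], [0.388, -0.47], [0.379, -0.412]]
t=82.90 pos [0.5001 0.1749 0.1477] yaw 2.5 -> turn 0.000 d [-407.7   98.9   87.5] q [-0.81  0.49  0.53  2.12 -0.42  0.63  0.05] F [ 0.2  0.9 -0.3] w -0.0002
```

>>> arm_command([
  [[-34, 8, 0], 0, 0],
  [[-34, 8, 0], 0, 0],
  [[-34, 8, 0], 0, 0],
  [[-34, 8, 0], 0, 0],
  [[-34, 8, 0], 0, 0],
  [[-34, 8, 0], 0, 0],
  [[-34, 8, 0], 0, 0],
  [[-34, 8, 0], 0, 0],
  [[-34, 9, 0], 0, 0],
  [[-34, 9, 0], 0, 0],
  [[-34, 9, 0], 0, 0],
  [[-34, 8, 0], 0, 0],
  [[0, 0, 40], 0, 0],
  [[0, 0, 40], 0, 0],
  [[0, 0, 0], 0, 0],
])

```text
time: 84.78
position: [0.6161, -0.2263, 0.0644]
tool_rot: [-0.002, 0.69, 0.723, -0.001]
wrist_force: [-1.3, 0.2, 0.7]
width: -0.0001
grip_force: 0.0
```

Run:
```python
from h import *
go(.617,-.229,.03)
s=cam('scene'); f=cv2.cvtColor(s['frame'],cv2.COLOR_RGB2HSV).astype(int)
for X in((.628,.2511),(.496,.2448),(.430,.2417)):
    q=proj(s,[(*X,.132)])[0]; x,y=map(int,q); w=f[y-9:y+9,x-9:x+9]; m=(w[:,:,0]>=23)&(w[:,:,0]<36)&(w[:,:,1]>110); print('pred',q.round(1),'seen',(np.argwhere(m)[:,::-1].mean(0)+[x-9,y-9]).round(1) if m.any() else None,m.sum())
c=cam('top'); print([(a,ce.round()) for a,ce,q in blobs(masks(c)['red'],40)])
cv2.imwrite('pics/s14.png',np.vstack([cv2.resize(s['frame'][100:220,230:430],(600,360),interpolation=cv2.INTER_CUBIC),cv2.resize(c['frame'][130:290,160:400],(600,240))[:,:]])[:,:,::-1])
```

```text
t=84.78 pos [ 0.6161 -0.2263  0.0644] yaw 2.7 -> turn 0.000 d [-2.8  1.  34.4] q [ 0.02  0.72  0.4   1.88 -0.45  0.63  0.74] F [-1.3  0.2  0.7] w -0.0001
pred [385.2 163.6] seen [385.5 163.7] 14
pred [338.7 139.1] seen [338.9 139.4] 14
pred [317.2 127.8] seen [317.6 127.9] 11
[(138, array([187., 167.])), (42, array([193., 173.])), (148, array([189., 216.])), (143, array([189., 241.]))]
```

View pics/s14.png

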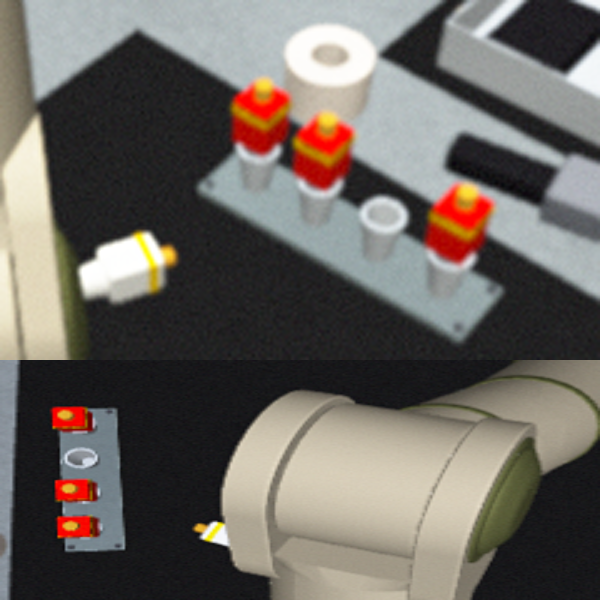

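All three heads stand upright in cups 1, 3 and 4; cup 2 is empty, and the roll and scanner are untouched. Now the second pedal press.

>>> arm_command([
  [[-2, 1, 20], 0, 0],
  [[0, 0, 14], 0, 0],
  [[0, 0, 8], 0, 0],
  [[0, 0, 6], 0, 0],
  [[0, 0, 6], 0, 0],
  [[0, 0, 3], 0, 0],
  [[0, 0, 3], 0, 0],
  [[0, 0, 0], 0, 0],
])

```text
time: 85.88
position: [0.6168, -0.2305, 0.0073]
tool_rot: [-0.001, 0.691, 0.723, -0.0]
wrist_force: [-5.4, 0.6, 7.9]
width: -0.0002
grip_force: 4.0
```

>>> arm_command([
  [[0, 0, 2], 0, 0],
  [[0, 0, 1], 0, 0],
  [[0, 0, 0], 0, 0],
])

```text
time: 86.25
position: [0.6167, -0.2305, 0.0045]
tool_rot: [-0.001, 0.691, 0.723, -0.0]
wrist_force: [-5.7, 0.6, 9.5]
width: 0.0002
grip_force: 4.5
```

>>> arm_command([
  [[0, 0, 2], 0, 0],
  [[0, 0, 2], 0, 0],
  [[0, 0, 0], 0, 0],
])

```text
time: 86.62
position: [0.6168, -0.2305, 0.0025]
tool_rot: [-0.001, 0.691, 0.723, 0.0]
wrist_force: [-10.5, 3.0, 30.4]
width: -0.0001
grip_force: 14.4
```

At the stop; holding, then letting up.

>>> arm_command([
  [[0, 0, 0], 0, 0],
  [[0, 0, 0], 0, 0],
  [[0, 0, 0], 0, 0],
  [[0, 0, 0], 0, 0],
  [[0, 0, 0], 0, 0],
  [[0, 0, 0], 0, 0],
  [[0, 0, 0], 0, 0],
  [[0, 0, 0], 0, 0],
  [[0, 0, 0], 0, 0],
  [[0, 0, -8], 0, 0],
  [[0, 0, -10], 0, 0],
  [[0, 0, -15], 0, 0],
  [[0, 0, -40], 0, 0],
  [[0, 0, -50], 0, 0],
  [[0, 0, 0], 0, 0],
  [[0, 0, 0], 0, 0],
  [[0, 0, 0], 0, 0],
])

```text
time: 88.75
position: [0.6174, -0.2299, 0.1218]
tool_rot: [-0.001, 0.691, 0.723, -0.0]
wrist_force: [-0.6, 0.7, -0.7]
width: -0.0001
grip_force: 0.0
```

Run:
```python
import chk
```

```text
scene pred [385.2 163.6] seen [385.5 163.7] 14
scene pred [338.7 139.1] seen [338.8 139.4] 14
scene pred [317.2 127.8] seen [317.6 127.9] 11
yel 852 [0.057 0.704 0.045]
yel 1131 [ 0.619 -0.228  0.045]
blue 3559 [[0.389, -0.47], [0.375, -0.404], [0.633, -0.382], [0.636, -0.442]]
top pred [185.5 165.7] seen None 0
top pred [186.9 214.8] seen [187.  215.6] 5
top pred [187.7 239.9] seen [189.4 241. ] 5
yel 1611 [0.043 0.702 0.045]
blue 1473 [[0.628, -0.383], [0.638, -0.442], [0.388, -0.47], [0.38, -0.412]]
blue 1528 [[-0.028, 0.659], [0.095, 0.66], [0.093, 0.558], [-0.029, 0.558]]
```

The heads are still seated, the cover lies on the pad, and the pedal is back up. Handing in.

```bash
python3 -c "
from cell import arm
print(arm.sign_off())"
```

```text
the job is handed in; nothing more can be done
None
```

Job handed in at about 89 s of robot time. The cover is flat on the blue pad, the three red probe heads present are seated upright in cups 1, 3 and 4, and the pedal was pressed to its stop for a second before and after loading. While seating the first head I pushed it onto the cup rim at about 90 N wrist force before backing off, under the 120 N limit.

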